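# Stir the chestnut sample under the inspection lamp

## Robot

A 6-joint arm with a two-finger parallel gripper is mounted at the origin on the work surface. World frame = base frame: x ahead of the robot, y to its left, z up, the work surface at z = 0. Lengths are in m, angles in rad, forces in N, time in s.
With the tool pointing down it reaches from about 0.375 to 0.9 m from the base axis. Payload 3.1 kg.
Tool frame: the origin (TCP) lies on the centre line of the jaws, within the pads' length; the fingertips stand robot.tip_reach ahead of it and the grasp point (between the pads) lies 8 mm behind it (robot.tip_reach is the distance from the TCP to the fingertips, in m); z points along the fingers, y is the line along which they close (so a half turn about z gives the same grasp; the last joint's range is limited). The gripper opens to 87 mm and grips with 3 to 60 N. Pads are 19 mm wide; open, the fingers measure 117 mm over their backs; the gripper's body (75 mm by 190 mm) begins 51 mm behind the grasp point.
Start: joints at [-1.403, 0.527, 1.433, -0, 1.181, -0.178], TCP at [0.212, -0.588, 0.234] pointing down, gripper open.
Joint ranges: [-3.08, 3.08], [-0.75, 2.2], [0.22, 2.44], [-1.43, 4.57], [0, 2.65], [-2.85, 2.85]. Speed limits (rad/s): [2.79, 2.79, 3.14, 3.14, 3.14, 3.14].

## Interface

Orientations are given as a unit quaternion [x, y, z, w].
In Python, from rig import robot gives the robot as it stands.
- The arm moves only by the tool jog_arm, never from a script. Its argument "motion" is one flat list of numbers, 7 for each row, row after row: the shift along the tool's x, y, z scaled (see below), then the turn, a rotation vector about the tool's x, y, z scaled (see below), then the gripper's target within -1 to 1 (shut at 1, half-way at 0, fully open at -1). In form: [x, y, z, rx, ry, rz, hand, x, y, z, rx, ry, rz, hand, ...]. A call has 1 to 12 rows; each row shifts and turns the commanded pose from where the row before left it, along the tool's axes as they then stand; what a row does not reach is not made up. The controller multiplies each number of a shift by 4 cm and each number of a turn by 4 degrees. A row lasts 1/8 s, in which the tool goes at most 62.5 mm and 10.7 degrees, less where a joint would pass 70% of its speed; a pose out of reach is approached as far as the arm can. A call with a number of a shift or a turn outside -1 to 1 is refused whole. A call with a gripper value outside its range is refused whole. The fingers move at their own pace and stop on an object; "grip_force" is the grip in N (left out, the last holds). Time passes only in rows, so rows that do not move let the fingers close. It gives the time, the measured TCP pose, the force, the opening and the grip force at its end, in the units of the state.
- robot.get_obs(): the state, without advancing time (a new reading comes with each control period).
- robot.camera(name): name is "scene" or "top"; returns the picture (400x640x3 uint8, blue, green, red); there is no depth.
- robot.calibration(name): a dict with "fx", "fy", "cx", "cy" (pixels), "dist_coeffs" ([k1, k2, p1, p2, k3] as OpenCV has them; the pictures are not rectified), "R" (3x3) and "t" (3): a world point X has camera coordinates R X + t. Camera axes: x right, y down, z forward; pixel columns grow to the right and rows downward; lengths in m; the calibration is good to about 2 mm. A picture is of the moment at which its call begins. calibration takes no time and is no camera call.
- robot.hand_in(): hands the job in; it is judged then, once.
The state is a dict: "time": time; "q": joint angles; "joint_velocities": joint speeds; "joint_torque": joint torques, N m; "position": TCP position; "tool_rot": TCP orientation; "ft_force": force on the tool from outside, world axes, zero at the start; "moment": the same for the moment, N m; "grip_width": finger opening in m; "grip_force": force on a finger pad.
Only numpy, scipy, OpenCV 4.12 (cv2) and the standard library are available. Lean on these libraries where they do the work, as an engineer would, in place of code of your own. Each camera call takes 0.05 s, during which the arm holds its last target. There are 200 camera calls.

## Task

Take the wooden stirring stick out of its leaning holder and stir the chestnuts in the scale's pan with its thick end kept down near the pan's floor: begin at the display side and go two full turns clockwise (seen from above), about midway between the pan's centre and its rim, so that most chestnuts end up in a new place. Do it gently: keep every chestnut in the pan, do not press hard on the scale, touch nothing against the lamp above it and leave the other desk things alone. Then slide the stick back into its holder, thick end first, letting go only when it is nearly at the bottom.

Things in the scene. Friction and masses are not known exactly. Their poses are not given: they have to be found in the camera images.
- scale: grey bench scale, fixed, left or right of the middle, yaw within 0.25 rad. Origin on the desk under the pan's centre, z up. Its display (green window) side is -x of its frame; its low front reaches x = -152; body 200 wide in y, 46 high. A round steel pan is fixed on top. Clockwise from above: display side (-x), left (+y), far (+x), right (-y)
- pan_floor (a point): centre of the pan's floor, 60 mm above the desk, axes as the scale's. The floor is flat to a radius of about 72 mm; the wall flares to an inner radius of 88 mm at the rim, 92 mm above the desk
- lamp: fixed lamp. Origin on the desk within 5 mm of under the pan's centre, axes as the scale's. White flat head over the far half of the pan: x 0 to 60, y -100 to 100, z 170 to 192 mm; a 20 wide arm runs back from it to a post at x = 165
- lamp_edge (a point): middle of the head's lower front edge (nearest the display), 170 mm above the desk. A stick held upright cannot reach the far side of the pan under the head; one that leans back 35 to 45 degrees over the display side (its top towards -x of the scale) can, with 10 to 30 mm to spare
- holder: fixed wooden holder, on the other side from the scale: foot 160 x 100 x 18 and on it a square pocket, inner 40 x 40, outer 50 x 50, 115 deep, leaning 35 degrees from vertical to -x of its frame (about towards the robot). Origin on the desk under the foot's centre, z up. Pocket axis upward = (-0.574, 0, 0.819) in this frame
- pocket_floor (a point): centre of the pocket's inner floor, at (27.1, 0, 38.1) in the holder's frame
- pocket_mouth (a point): centre of the pocket's mouth, 115 mm up the axis from the pocket's floor, at (-38.8, 0, 132.3) in the holder's frame
- stick: loose wooden stick, 200 long, about 0.1 kg: square handle 18 x 18, thick round end 26 diameter and 51 long with a round tip. Origin at the tip of the thick end, z along the stick to the handle's top, x and y square to the flats. It starts in the holder, thick end down, leaning 3 degrees more than the pocket, on its lower wall
- stick_tip (a point): tip of the thick end (the stick's origin)
- stick_top (a point): top of the handle, 200 mm from the tip; at the start about 82 mm of handle stands out of the pocket, with its y axis level and along the holder's y
- nut0: smooth, slippery brown chestnut, 28 diameter, 24 high, 14 g, loose in the pan; origin at its underside's centre. At the start the six lie in an arc 50 mm from the pan's centre with the display side free
- nut1: smooth, slippery brown chestnut, 28 diameter, 24 high, 14 g, loose in the pan; origin at its underside's centre. At the start the six lie in an arc 50 mm from the pan's centre with the display side free
- nut2: smooth, slippery brown chestnut, 28 diameter, 24 high, 14 g, loose in the pan; origin at its underside's centre. At the start the six lie in an arc 50 mm from the pan's centre with the display side free
- nut3: smooth, slippery brown chestnut, 28 diameter, 24 high, 14 g, loose in the pan; origin at its underside's centre. At the start the six lie in an arc 50 mm from the pan's centre with the display side free
- nut4: smooth, slippery brown chestnut, 28 diameter, 24 high, 14 g, loose in the pan; origin at its underside's centre. At the start the six lie in an arc 50 mm from the pan's centre with the display side free
- nut5: smooth, slippery brown chestnut, 28 diameter, 24 high, 14 g, loose in the pan; origin at its underside's centre. At the start the six lie in an arc 50 mm from the pan's centre with the display side free
- mug: loose white mug 80 diameter, 95 high, towards the desk's back middle; bystander
- jar: loose jar 68 diameter, 110 high, on the far left; bystander
- glue: loose white glue stick standing upright, 32 diameter, 100 high, between scale and holder; bystander
- stapler: loose black stapler 150 long, 50 high, on the right; bystander
There are look-alikes about, which are no part of the job. Leave any yellow look-alike of the holder alone. What is shaped like the stick but yellow is not meant.

How it is judged:
By the outcome, as a careful person would: the job done as asked, in the order asked, and still so for the second after the job is handed in, with the robot touching nothing.
It also fails if it takes over 72 s, if anything falls off the work surface, if the arm or the gripper's body presses on something with over 40 N, if the wrist force passes 120 N, or if a joint passes its speed limit or range.

## Working session

There is one attempt and no reset: what is moved stays moved. The work goes in short steps, Python scripts to look and compute and a tool call to move; the robot and the scene stay as the last step left them, time stands still between calls to the robot, and variables do not carry over. Pictures are saved under pics/ and viewed, at most 10 in all, crops included, and the job is handed in when it is done.

Besides the shell and the picture viewer there is one more tool, called after ">>>" as a command line: name --argument value ..., lists and objects as JSON in quotes. jog_arm: Moves the arm, as the interface text tells. Shifts and turns lie within -1 to 1; 1 stands for 4 cm of shift or 4 degrees of turn. Its arguments: {"type":"object","properties":{"motion":{"type":"array","items":{"type":"number"}},"grip_force":{"type":"number"}},"required":["motion"]}

```bash
ls; mkdir -p pics; python3 - <<'E'
from rig import robot
import cv2
print(robot.get_obs(), robot.tip_reach)
for n in("scene","top"):
    cv2.imwrite(f"pics/{n}0.png",robot.camera(n)); print(robot.calibration(n))
E
```

```text
pics
{'time': 0.0, 'q': array([-1.40347976e+00,  5.28478508e-01,  1.43386369e+00, -2.63086001e-05,
        1.18140059e+00, -1.78525799e-01]), 'joint_velocities': array([-0.00011962, -0.0015939 ,  0.00225185, -0.00041518,  0.00177711,
        0.00205076]), 'joint_torque': array([ 7.86185465e-04, -4.40033519e+01, -1.76593226e+01,  6.34428626e-02,
        5.80936612e-02, -1.76323988e-04]), 'position': array([ 0.21175682, -0.58729803,  0.23257631]), 'tool_rot': array([ 9.85084919e-01,  1.72065528e-01, -6.13867095e-06, -1.07511931e-03]), 'ft_force': array([ 0.14624879, -0.83779789,  0.14215487]), 'moment': array([ 0.01775   , -0.02554586,  0.01921845]), 'grip_force': 0.0, 'grip_width': 0.08679533417888069} 0.011
{'fx': 520.7544500052958, 'fy': 520.7544500052958, 'cx': 322.0155052592613, 'cy': 211.39673314202744, 'dist_coeffs': array([0.00403093, 0.        , 0.        , 0.        , 0.        ]), 'R': array([[ 0.60516042,  0.79607874,  0.006286  ],
       [ 0.67477785, -0.50872847, -0.53466831],
       [-0.4224402 ,  0.32780175, -0.84503863]]), 't': array([-0.36410275, -0.32286168,  1.9294203 ])}
{'fx': 435.001393142394, 'fy': 435.001393142394, 'cx': 319.75721050077334, 'cy': 205.03607086306806, 'dist_coeffs': array([0.03292064, 0.        , 0.        , 0.        , 0.        ]), 'R': array([[-0.01213838, -0.99979882,  0.01596822],
       [-0.98683245,  0.00940201, -0.16147236],
       [ 0.16128974, -0.01771797, -0.98674804]]), 't': array([-0.01996999,  0.62374473,  1.32270679])}
```

View pics/scene0.png

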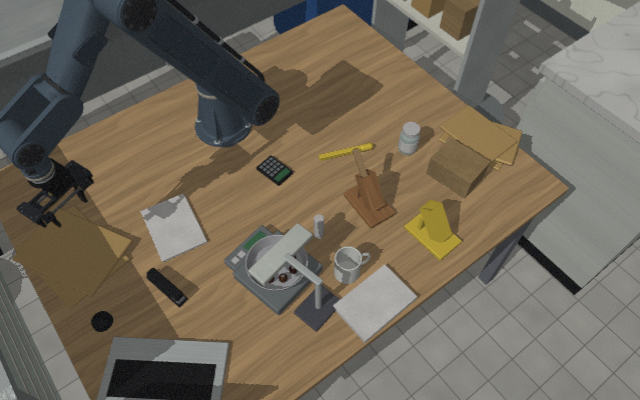

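View pics/top0.png

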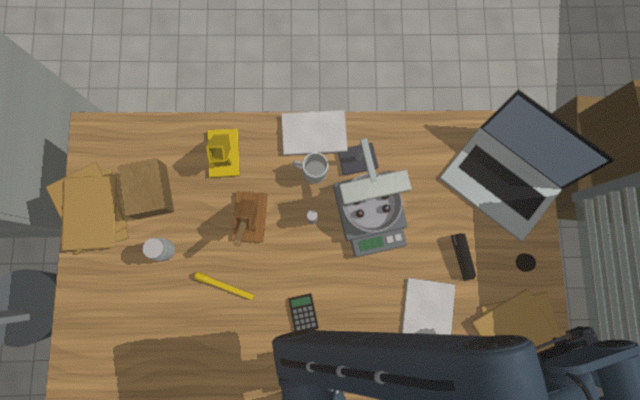

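The scene view shows the scale at about (270,265) and the brown holder with its stick at about (368,195). In the top view the scale is at (372,212), the holder at (248,217) and the glue at (312,216). The yellow look-alikes are separate from these. I'll make a zoomed composite for precise points.

```bash
python3 - <<'E'
import cv2,numpy as np
s=cv2.imread("pics/scene0.png");t=cv2.imread("pics/top0.png")
def crop(im,x,y,w,h):
    c=cv2.resize(im[y:y+h,x:x+w],(400,300),interpolation=cv2.INTER_CUBIC)
    for i in range(0,w,10):
        X=int(i*400/w);cv2.line(c,(X,0),(X,6 if (x+i)%50 else 14),(0,255,255),1)
        if (x+i)%20==0: cv2.putText(c,str(x+i),(X,18),0,.35,(255,255,0),1)
    for i in range(0,h,10):
        Y=int(i*300/h);cv2.line(c,(0,Y),(6,Y),(0,255,255),1)
        if (y+i)%20==0: cv2.putText(c,str(y+i),(8,Y+4),0,.35,(255,255,0),1)
    return c
cv2.imwrite("pics/c1.png",np.vstack([np.hstack([crop(s,320,140,120,90),crop(t,200,180,80,60)]),np.hstack([crop(s,210,210,160,120),crop(t,320,160,120,90)])]))
E
```

```text
(no output)
```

View pics/c1.png

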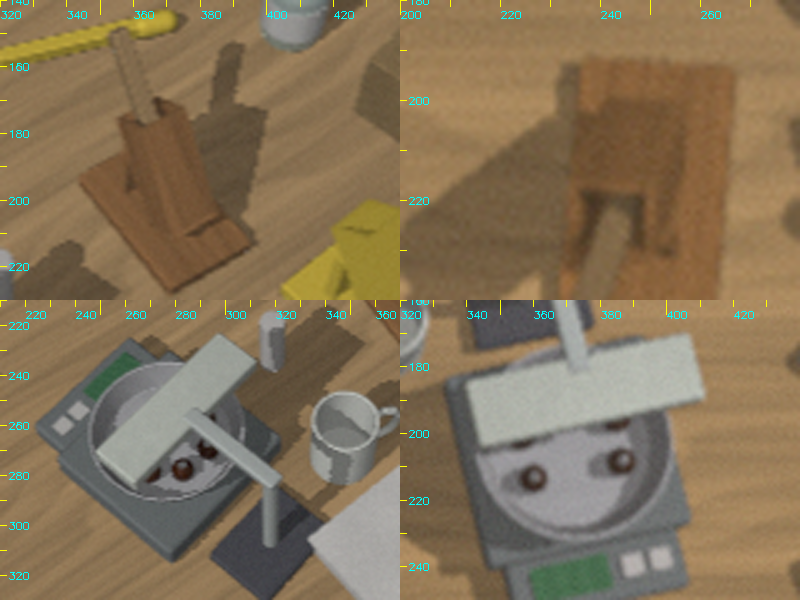

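The crops show the holder's foot corners, pocket mouth and stick top, plus the scale body, rim and lamp head. I'll fit the poses from these points and check them with an overlay.

```bash
cat > h.py <<'E'
import numpy as np,cv2
from rig import robot
from scipy.spatial.transform import Rotation as Ro
C={n:robot.calibration(n) for n in("scene","top")}
def proj(n,P):
    c=C[n];K=np.array([[c["fx"],0,c["cx"]],[0,c["fy"],c["cy"]],[0,0,1]])
    return cv2.projectPoints(np.atleast_2d(P).astype(float),cv2.Rodrigues(c["R"])[0],c["t"],K,c["dist_coeffs"])[0][:,0]
def W(p,P): # p=(x,y,yaw) m; P in mm
    return Ro.from_euler("z",p[2]).apply(np.atleast_2d(P)/1000.)+[p[0],p[1],0]
E
cat > fit.py <<'E'
from h import *
from scipy.optimize import least_squares
a1=lambda X,Y:(320+X*.3,140+Y*.3); a2=lambda X,Y:(200+(X-400)/5,180+Y/5)
b1=lambda X,Y:(210+X/2.5,210+(Y-300)/2.5); b2=lambda X,Y:(320+(X-400)*.3,160+(Y-300)*.3)
ax=np.array([-.574,0,.819]);px=np.array([.819,0,.574]);m=np.array([-38.8,0,132.3])
H=[("scene",(-80,-50,18),a1(80,180)),("scene",(80,-50,18),a1(172,288)),("scene",(80,50,18),a1(253,240)),
 ("top",(80,50,18),a2(580,57)),("top",(80,-50,18),a2(735,68)),
 ("scene",m-25*px+[0,-25,0],a1(120,122)),("scene",m+25*px+[0,25,0],a1(182,104))]
rim=[("top",b2(*q)) for q in[(474,480),(500,520),(575,543),(640,515),(668,470)]]+[("scene",b1(*q)) for q in[(90,430),(245,430),(232,470),(200,493),(150,497)]]
L=[("top",(60,100,192),b2(465,382)),("top",(60,-100,192),b2(690,333)),("top",(0,-100,192),b2(704,394)),("top",(0,100,192),b2(482,445)),
 ("scene",(0,100,192),b1(217,334)),("scene",(60,100,192),b1(257,362)),("scene",(0,-100,192),b1(97,452))]
def res(p,D):return np.concatenate([proj(n,W(p,P))[0]-q for n,P,q in D])
h=least_squares(res,[.5,.2,0],args=(H,),loss="soft_l1").x
l=least_squares(res,[.5,-.1,0],args=(L,),loss="soft_l1").x
th=np.linspace(0,2*np.pi,361);circ=lambda r,z:np.c_[r*np.cos(th),r*np.sin(th),0*th+z]
def rr(p):
    q=np.array([p[0],p[1],0]);E={n:proj(n,W(q,circ(90,92))) for n in C}
    return [np.hypot(*(E[n]-x).T).min() for n,x in rim]
r=least_squares(rr,l[:2],diff_step=1e-4).x
print("holder",h,res(h,H).round(1));print("lamp",l,res(l,L).round(1));print("rim",r,np.round(rr(r),1))
np.save("fit.npy",np.r_[h,l,r])
E
cat > ov.py <<'E'
from h import *
import sys
def overlay(out,h,s,l,stick=None,take=None):
    ax=np.array([-.574,0,.819]);px=np.array([.819,0,.574]);m=np.array([-38.8,0,132.3]);th=np.linspace(0,2*np.pi,61)
    box=lambda a,b,z:np.array([(a[0],b[0],z),(a[1],b[0],z),(a[1],b[1],z),(a[0],b[1],z),(a[0],b[0],z)])
    sq=np.array([(-25,-25),(25,-25),(25,25),(-25,25),(-25,-25)])
    cv=[(W(h,box((-80,80),(-50,50),18)),(255,255,0)),(W(h,[m+u*px+[0,v,0] for u,v in sq]),(0,255,255)),
     (W(s,[(88*np.cos(t),88*np.sin(t),92) for t in th]),(0,0,255)),(W(s,[(72*np.cos(t),72*np.sin(t),60) for t in th]),(255,0,0)),(W(l,box((0,60),(-100,100),192)),(0,255,0)),
     (W(s,box((-152,-100),(-100,100),0)),(255,0,255))]
    if stick is not None: cv.append((stick,(0,255,0)))
    c=[]
    for n,rs in(("scene",((320,140,120,90),(210,210,160,120))),("top",((200,180,80,60),(320,160,120,90)))):
        im=take[n]
        for x,y,w,hh in rs:
            f=400/w;k=cv2.resize(im[y:y+hh,x:x+w],(400,300),interpolation=cv2.INTER_CUBIC)
            for P,col in cv: cv2.polylines(k,[((proj(n,P)-[x,y]+.5)*f).astype(int)],False,col,1)
            c.append(k)
    cv2.imwrite(out,np.vstack([np.hstack([c[0],c[2]]),np.hstack([c[1],c[3]])]))
E
python3 fit.py; python3 - <<'E'
from ov import *
f=np.load("fit.npy");h,l,r=f[:3],f[3:6],f[6:]
ax=np.array([-.574,0,.819]);px=np.array([.819,0,.574]);fl=np.array([27.1,0,38.1])
a38=np.array([-np.sin(np.radians(38)),0,np.cos(np.radians(38))])
tip=fl-5*px+1*ax
st=W(h,[tip,tip+200*a38]);print("stick",st)
overlay("pics/o1.png",h,np.r_[r,l[2]],l,st,{n:cv2.imread(f"pics/{n}0.png") for n in C})
E
```

```text
holder [ 0.59688697  0.19892223 -0.05564021] [-1.3 -1.5 -0.2  0.1 -0.1 -0.1 -0.3 -1.  -0.4 -1.8 -1.9 -1.   0.6  0.6]
lamp [ 0.62582424 -0.19133631  0.21573293] [-0.2 -1.4 -0.  -1.9  1.2 -0.2 -0.3 -0.1  0.  -1.7 -0.1 -0.9 -1.7 -0.5]
rim [ 0.62355624 -0.1827608 ] [1.7 2.5 1.3 1.  1.3 0.4 0.3 2.1 2.1 1.3]
stick [[0.61928325 0.1976748  0.036049  ]
 [0.49634151 0.20452238 0.19365115]]
```

View pics/o1.png

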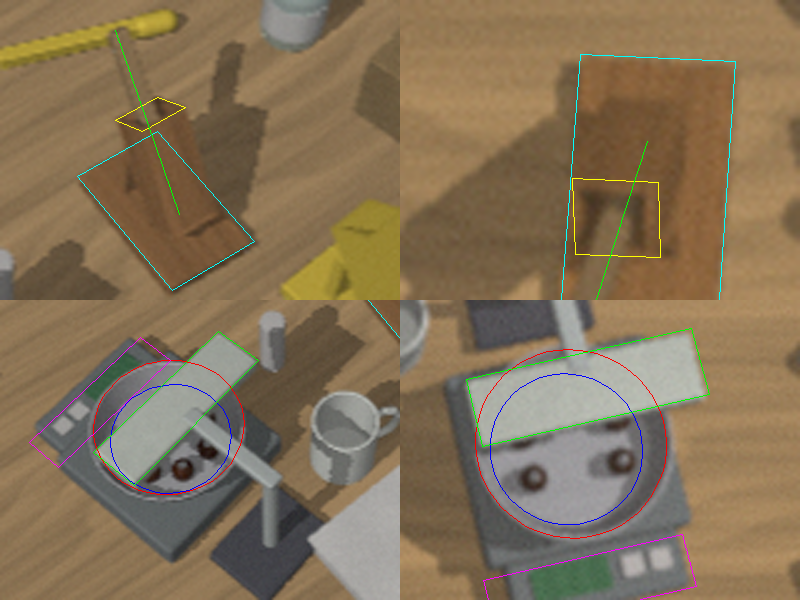

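The overlay matches the foot, lamp head and stick top well. The rim fit needs a free radius: its bottom edge in the scene view sits about 2 px outside the red circle. Next I'll plan the approach.

```bash
cat > plan.py <<'E'
from h import *
from scipy.spatial.transform import Slerp
def frame(lean,yaw): # tool pointing down and forward; x forward-up
    l=np.radians(lean);R=np.array([[np.cos(l),0,np.sin(l)],[0,-1,0],[np.sin(l),0,-np.cos(l)]])
    return Ro.from_euler("z",yaw)*Ro.from_matrix(R)
def cur():
    o=robot.get_obs();return o["position"],Ro.from_quat(o["tool_rot"])
def plan(segs,hand,start=None,dec=2):
    p,R=start or cur();rows=[]
    for P,Q,n in segs:
        P0,sl=p.copy(),Slerp([0,1],Ro.concatenate([R,Q]))
        for i in range(1,n+1):
            a=R.inv().apply(P0+(P-P0)*i/n-p)/.04
            b=np.degrees((R.inv()*sl(i/n)).as_rotvec())/4
            a,b=np.round(a,dec)+0,np.round(b,dec)+0
            if max(abs(a).max(),abs(b).max())>1: print("OVER",i,a,b)
            p=p+R.apply(a*.04);R=R*Ro.from_rotvec(np.radians(b*4));rows.append([*a,*b,hand])
    for i in range(0,len(rows),12): print("["+",".join(f"{v:g}" for r in rows[i:i+12] for v in r)+"]")
    print("end",p.round(4));return p,R
E
sed -i 's/r=least_squares(rr,l\[:2\],diff_step=1e-4).x/r=least_squares(rr,[*l[:2],.9],diff_step=1e-4).x;print(r[2]);r2=r[:2]/; s/circ(90,92)/circ(p[2]*100,92)/;s/np.r_\[h,l,r\]/np.r_[h,l,r2]/' fit.py; python3 fit.py
python3 - <<'E'
from plan import *
h=np.load("fit.npy")[:3]
px=np.array([.819,0,.574]);ax=np.array([-.574,0,.819]);fl=np.array([27.1,0,38.1])
a=np.array([-np.sin(np.radians(38)),0,np.cos(np.radians(38))]);tip=fl-5*px+ax
T=lambda s:W(h,tip+s*a)[0]
Q=frame(38,h[2]);m=frame(15,.15)
pre=T(260)
print(pre,T(154))
plan([(np.array([.40,-.38,.33]),m,9),(np.array([.43,0.,.33]),Q,11),(pre,Q,7)],-1)
E
```

```text
0.9426714481560043
holder [ 0.59688697  0.19892223 -0.05564021] [-1.3 -1.5 -0.2  0.1 -0.1 -0.1 -0.3 -1.  -0.4 -1.8 -1.9 -1.   0.6  0.6]
lamp [ 0.62582424 -0.19133631  0.21573293] [-0.2 -1.4 -0.  -1.9  1.2 -0.2 -0.3 -0.1  0.  -1.7 -0.1 -0.9 -1.7 -0.5]
rim [ 0.62373812 -0.18169299  0.94267145] [0.  0.9 0.  0.2 0.3 0.8 1.5 0.6 0.7 0.2]
[0.45945898 0.20657665 0.2409318 ] [0.52461811 0.20294743 0.15740266]
[0.69,-0.37,-0.27,-0.04,0.42,0.31,-1,0.68,-0.37,-0.25,-0.05,0.41,0.31,-1,0.69,-0.4,-0.23,-0.04,0.42,0.31,-1,0.68,-0.41,-0.21,-0.05,0.41,0.31,-1,0.68,-0.42,-0.2,-0.04,0.42,0.31,-1,0.68,-0.43,-0.18,-0.04,0.41,0.31,-1,0.67,-0.45,-0.15,-0.05,0.42,0.31,-1,0.67,-0.47,-0.14,-0.04,0.41,0.31,-1,0.66,-0.47,-0.13,-0.05,0.42,0.3,-1,0.19,-0.84,0.05,-0.12,0.52,0.24,-1,0.17,-0.85,0.05,-0.12,0.52,0.24,-1,0.16,-0.85,0.05,-0.12,0.52,0.25,-1]
[0.14,-0.86,0.05,-0.12,0.52,0.24,-1,0.13,-0.85,0.04,-0.12,0.52,0.24,-1,0.11,-0.86,0.05,-0.12,0.52,0.24,-1,0.09,-0.86,0.03,-0.12,0.52,0.24,-1,0.08,-0.86,0.04,-0.12,0.52,0.24,-1,0.06,-0.87,0.03,-0.12,0.52,0.25,-1,0.04,-0.86,0.02,-0.12,0.52,0.24,-1,0.03,-0.87,0.02,-0.12,0.52,0.24,-1,-0.14,-0.74,0.29,0,0,0,-1,-0.15,-0.74,0.29,0,0,0,-1,-0.14,-0.75,0.29,0,0,0,-1,-0.15,-0.74,0.29,0,0,0,-1]
[-0.14,-0.74,0.29,0,0,0,-1,-0.15,-0.74,0.29,0,0,0,-1,-0.14,-0.75,0.29,0,0,0,-1]
end [0.4595 0.2067 0.2411]
```

>>> jog_arm --motion '[0.69,-0.37,-0.27,-0.04,0.42,0.31,-1,0.68,-0.37,-0.25,-0.05,0.41,0.31,-1,0.69,-0.4,-0.23,-0.04,0.42,0.31,-1,0.68,-0.41,-0.21,-0.05,0.41,0.31,-1,0.68,-0.42,-0.2,-0.04,0.42,0.31,-1,0.68,-0.43,-0.18,-0.04,0.41,0.31,-1,0.67,-0.45,-0.15,-0.05,0.42,0.31,-1,0.67,-0.47,-0.14,-0.04,0.41,0.31,-1,0.66,-0.47,-0.13,-0.05,0.42,0.3,-1,0.19,-0.84,0.05,-0.12,0.52,0.24,-1,0.17,-0.85,0.05,-0.12,0.52,0.24,-1,0.16,-0.85,0.05,-0.12,0.52,0.25,-1]'

```text
time: 1.6
position: [0.4085, -0.2741, 0.3308]
tool_rot: [0.981, 0.047, 0.186, -0.004]
ft_force: [0.2, -0.6, -0.6]
grip_width: 0.0875
grip_force: 0.0
```

>>> jog_arm --motion '[0.14,-0.86,0.05,-0.12,0.52,0.24,-1,0.13,-0.85,0.04,-0.12,0.52,0.24,-1,0.11,-0.86,0.05,-0.12,0.52,0.24,-1,0.09,-0.86,0.03,-0.12,0.52,0.24,-1,0.08,-0.86,0.04,-0.12,0.52,0.24,-1,0.06,-0.87,0.03,-0.12,0.52,0.25,-1,0.04,-0.86,0.02,-0.12,0.52,0.24,-1,0.03,-0.87,0.02,-0.12,0.52,0.24,-1,-0.14,-0.74,0.29,0,0,0,-1,-0.15,-0.74,0.29,0,0,0,-1,-0.14,-0.75,0.29,0,0,0,-1,-0.15,-0.74,0.29,0,0,0,-1]'

```text
time: 3.1
position: [0.4422, 0.0987, 0.2855]
tool_rot: [0.946, -0.027, 0.322, 0.012]
ft_force: [-0.2, -0.5, 0.2]
grip_width: 0.087
grip_force: 0.0
```

>>> jog_arm --motion '[-0.14,-0.74,0.29,0,0,0,-1,-0.15,-0.74,0.29,0,0,0,-1,-0.14,-0.75,0.29,0,0,0,-1,0,0,0,0,0,0,-1]'

```text
time: 3.6
position: [0.4506, 0.1562, 0.2582]
tool_rot: [0.948, -0.027, 0.318, 0.014]
ft_force: [-0.1, 0.3, -0.3]
grip_width: 0.0871
grip_force: 0.0
```

```bash
python3 - <<'E'
from plan import *
print(robot.get_obs()["q"].round(2))
c=[]
for n,(x,y) in(("scene",(330,140)),("top",(215,190))):
    im=robot.camera(n);cv2.imwrite(f"pics/{n}1.png",im)
    k=cv2.resize(im[y:y+60,x:x+40],(400,600),interpolation=cv2.INTER_CUBIC)
    for i in range(0,40,10): cv2.putText(k,str(x+i),(i*10,10),0,.35,(0,255,255),1);cv2.line(k,(i*10,12),(i*10,18),(0,255,255),1)
    for i in range(0,60,10): cv2.putText(k,str(y+i),(0,i*10+4),0,.35,(0,255,255),1)
    c.append(k)
cv2.imwrite("pics/m1.png",np.hstack(c))
E
```

```text
[ 0.2   0.19  2.18 -0.85  0.22  2.61]
```

View pics/m1.png

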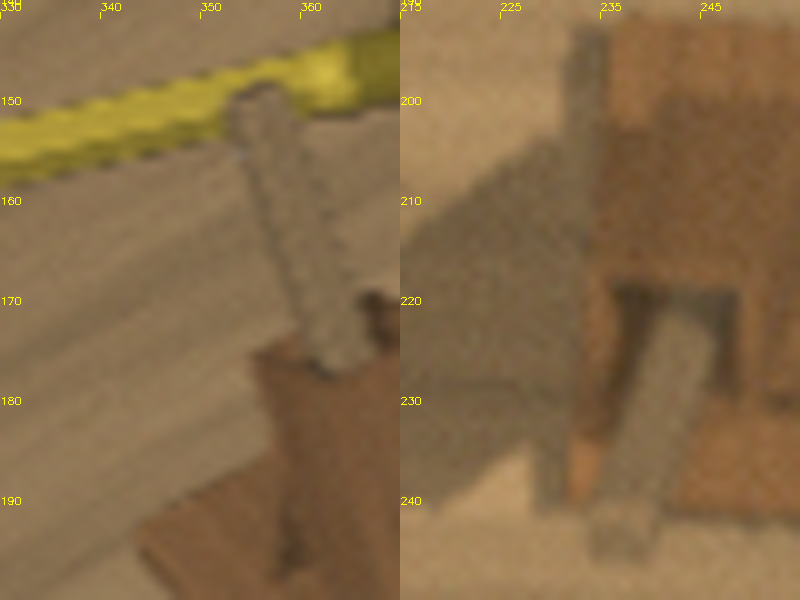

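The crops show the stick's top at scene (356,150) and top view (237,243), and the mouth's far inner corners at top view (236,218) and (248,218.5). The wrist is nearly straight (q5=0.22, q6=2.61), so I'll tilt the tool 20° rather than 38°. The jaws close along y, so the grip still works at that angle. I'll refine the holder fit with a half-pixel correction.

```bash
cat >> fit.py <<'E'
half=lambda D:[(n,P,np.array(q)-.5) for n,P,q in D]
H=half(H)+[("top",m+20*px+[0,20,0],(236.2,218.2)),("top",m+20*px+[0,-20,0],(248.3,218.5)),("scene",m-25*px+[0,-25,0],(354.6,175))]
h=least_squares(res,h,args=(H,),loss="soft_l1").x;print("holder",h,res(h,H).round(1))
L=half(L);l=least_squares(res,l,args=(L,),loss="soft_l1").x
rim=[(n,np.array(q)-.5) for n,q in rim];r=least_squares(rr,[*l[:2],.94],diff_step=1e-4).x
print("lamp",l,"rim",r)
top=least_squares(lambda X:np.r_[proj("top",X)[0]-(236.7,243.4),proj("scene",X)[0]-(355.3,149.8)],[.5,.2,.19])
print("sticktop",top.x,top.fun,"in holder",Ro.from_euler("z",-h[2]).apply(top.x-[h[0],h[1],0])*1000)
np.save("fit.npy",np.r_[h,l,r[:2]])
E
python3 fit.py | tail -4
python3 - <<'E'
from plan import *
h=np.load("fit.npy")[:3]
px=np.array([.819,0,.574]);ax=np.array([-.574,0,.819]);fl=np.array([27.1,0,38.1])
a=np.array([-np.sin(np.radians(38)),0,np.cos(np.radians(38))]);tip=fl-5*px+ax
print("pred top holder",tip+200*a)
Q=frame(20,h[2]);G=W(h,tip+165*a)[0]   # grasp point
tcp=G+Q.apply([0,0,.008]);pre=tcp-Q.apply([0,0,.09])
print(G,tcp)
plan([(pre,Q,8)],-1)
E
```

```text
holder [ 0.59491286  0.20007695 -0.06065833] [-0.9 -1.7  0.   0.   0.2 -0.1 -0.1  0.  -0.2 -0.6 -1.5 -1.1  1.   0.5
 -0.8 -0.7  0.8 -0.3 -0.6 -0. ]
lamp [ 0.62585648 -0.19069557  0.22030641] rim [ 0.62295114 -0.18166586  0.93233873]
sticktop [0.49561015 0.20960471 0.18338718] [-0.1443822  -0.08616254 -0.18562955  0.03792499] in holder [-99.6976651    3.49038738 183.38718039]
pred top holder [-100.70129507    0.          193.65115072]
[0.51590529 0.20487531 0.16607077] [0.51863642 0.20470944 0.15855323]
[0.06,-0.17,0.1,0.02,-0.54,0,-1,0.06,-0.17,0.1,0.02,-0.53,0.01,-1,0.06,-0.17,0.1,0.01,-0.54,0,-1,0.07,-0.17,0.09,0.02,-0.54,0,-1,0.07,-0.17,0.1,0.02,-0.53,0.01,-1,0.07,-0.16,0.09,0.02,-0.54,0,-1,0.08,-0.17,0.08,0.01,-0.54,0.01,-1,0.08,-0.17,0.09,0.02,-0.53,0,-1]
end [0.488  0.2065 0.2431]
```

>>> jog_arm --motion '[0.06,-0.17,0.1,0.02,-0.54,0,-1,0.06,-0.17,0.1,0.02,-0.53,0.01,-1,0.06,-0.17,0.1,0.01,-0.54,0,-1,0.07,-0.17,0.09,0.02,-0.54,0,-1,0.07,-0.17,0.1,0.02,-0.53,0.01,-1,0.07,-0.16,0.09,0.02,-0.54,0,-1,0.08,-0.17,0.08,0.01,-0.54,0.01,-1,0.08,-0.17,0.09,0.02,-0.53,0,-1,0,0,0,0,0,0,-1]'

```text
time: 4.82
position: [0.4898, 0.206, 0.2438]
tool_rot: [0.984, -0.031, 0.175, 0.005]
ft_force: [0.4, -0.7, 0.1]
grip_width: 0.0868
grip_force: 0.0
```

```bash
python3 - <<'E'
from plan import *
o=robot.get_obs();print(o["q"].round(2),o["position"].round(4))
h=np.load("fit.npy")[:3]
px=np.array([.819,0,.574]);ax=np.array([-.574,0,.819]);fl=np.array([27.1,0,38.1])
a=np.array([-np.sin(np.radians(38)),0,np.cos(np.radians(38))]);tip=fl-5*px+ax
Q=frame(20,h[2]);G=W(h,tip+161*a+[0,1.5,0])[0]
tcp=G+Q.apply([0,0,.008]);pre=tcp-Q.apply([0,0,.07])
plan([(pre,Q,4),(tcp,Q,6)],-1)
E
```

```text
[ 0.25  0.3   1.88 -0.17  0.64  2.  ] [0.4898 0.206  0.2438]
[-0.01,-0.01,0.15,0,-0.01,-0.01,-1,0,-0.01,0.15,-0.01,-0.01,-0.01,-1,-0.01,-0.02,0.15,0,0,0,-1,0,-0.01,0.14,0,-0.01,-0.01,-1,0,0,0.29,0,0,0,-1,0,0,0.29,0,0,0,-1,0,0,0.3,0,0,0,-1,0,0,0.29,0,0,0,-1,0,0,0.29,0,0,0,-1,0,0,0.29,0,0,0,-1]
end [0.5212 0.2061 0.1556]
```

Wrist posture is now good. Descending.

>>> jog_arm --motion '[-0.01,-0.01,0.15,0,-0.01,-0.01,-1,0,-0.01,0.15,-0.01,-0.01,-0.01,-1,-0.01,-0.02,0.15,0,0,0,-1,0,-0.01,0.14,0,-0.01,-0.01,-1,0,0,0.29,0,0,0,-1,0,0,0.29,0,0,0,-1,0,0,0.3,0,0,0,-1,0,0,0.29,0,0,0,-1,0,0,0.29,0,0,0,-1,0,0,0.29,0,0,0,-1,0,0,0,0,0,0,-1]'

```text
time: 6.2
position: [0.5201, 0.2062, 0.1536]
tool_rot: [0.985, -0.029, 0.172, 0.006]
ft_force: [0.3, 0.1, 0.6]
grip_width: 0.0874
grip_force: 0.0
```

```bash
python3 - <<'E'
from plan import *
c=[]
for n,(x,y) in(("scene",(310,120)),("top",(190,170))):
    im=robot.camera(n);cv2.imwrite(f"pics/{n}2.png",im)
    c.append(cv2.resize(im[y:y+120,x:x+80],(400,600),interpolation=cv2.INTER_CUBIC))
cv2.imwrite("pics/m2.png",np.hstack(c));print(robot.get_obs()["position"])
E
```

```text
[0.52030947 0.20636543 0.15465143]
```

View pics/m2.png

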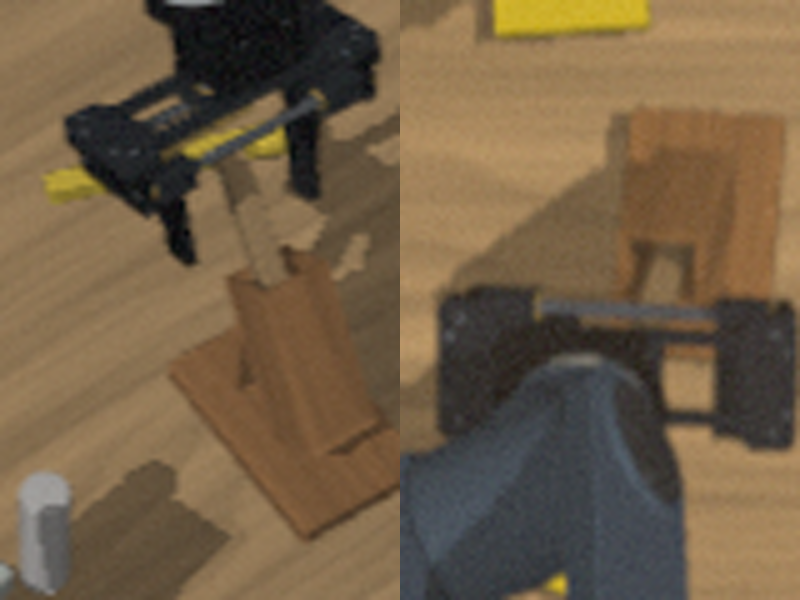

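The stick stands between the open fingers, roughly centred, with the fingertips clear of the pocket. Closing now.

>>> jog_arm --motion '[0,0,0,0,0,0,1,0,0,0,0,0,0,1,0,0,0,0,0,0,1,0,0,0,0,0,0,1,0,0,0,0,0,0,1,0,0,0,0,0,0,1]' --grip_force 35

```text
time: 7.05
position: [0.5203, 0.2064, 0.1547]
tool_rot: [0.984, -0.029, 0.173, 0.006]
ft_force: [0.1, -0.1, 0.4]
grip_width: 0.0351
grip_force: 0.0
```

```bash
python3 - <<'E'
from plan import *
o=robot.get_obs();print({k:np.round(o[k],3) for k in("time","position","ft_force","moment","grip_width","grip_force")})
p,Q=cur();h=np.load("fit.npy")[:3]
np.save("grasp.npy",np.r_[p,Q.as_quat()])
# withdraw: 10 mm off lower wall then along the pocket axis
a=Ro.from_euler("z",h[2]).apply([-.574,0,.819]);n=Ro.from_euler("z",h[2]).apply([.819,0,.574])
p1=p+n*.004+a*.03;p2=p+n*.004+a*.17
plan([(p1,Q,4),(p2,Q,8)],1)
E
```

```text
{'time': np.float64(7.05), 'position': array([0.52 , 0.206, 0.155]), 'ft_force': array([ 0.075, -0.135,  0.396]), 'moment': array([-0.017,  0.188,  0.014]), 'grip_width': np.float64(0.035), 'grip_force': np.float64(0.0)}
[-0.02,0,-0.19,0,0,0,1,-0.03,0,-0.19,0,0,0,1,-0.02,0,-0.18,0,0,0,1,-0.03,0,-0.19,0,0,0,1,-0.11,0,-0.42,0,0,0,1,-0.12,0,-0.42,0,0,0,1,-0.11,0,-0.43,0,0,0,1,-0.12,0,-0.42,0,0,0,1,-0.11,0,-0.42,0,0,0,1,-0.11,0,-0.42,0,0,0,1,-0.12,0,-0.43,0,0,0,1,-0.11,0,-0.42,0,0,0,1]
end [0.4262 0.2122 0.2963]
```

>>> jog_arm --motion '[0,0,0,0,0,0,1,0,0,0,0,0,0,1,0,0,0,0,0,0,1,0,0,0,0,0,0,1]'

```text
time: 7.55
position: [0.5203, 0.2064, 0.1547]
tool_rot: [0.984, -0.029, 0.173, 0.006]
ft_force: [-1.1, 0.3, -1.0]
grip_width: 0.0176
grip_force: 35.0
```

Gripped, at 18 mm. Withdrawing along the pocket axis.

>>> jog_arm --motion '[-0.02,0,-0.19,0,0,0,1,-0.03,0,-0.19,0,0,0,1,-0.02,0,-0.18,0,0,0,1,-0.03,0,-0.19,0,0,0,1,-0.11,0,-0.42,0,0,0,1,-0.12,0,-0.42,0,0,0,1,-0.11,0,-0.42,0,0,0,1,-0.12,0,-0.42,0,0,0,1,-0.11,0,-0.42,0,0,0,1,-0.11,0,-0.42,0,0,0,1,-0.12,0,-0.43,0,0,0,1,-0.11,0,-0.42,0,0,0,1]'

```text
time: 9.05
position: [0.4255, 0.2122, 0.2969]
tool_rot: [0.984, -0.029, 0.173, 0.006]
ft_force: [1.3, -0.7, 0.3]
grip_width: 0.018
grip_force: 35.0
```

>>> jog_arm --motion '[0,0,0,0,0,0,1]'

```text
time: 9.18
position: [0.4262, 0.2125, 0.2974]
tool_rot: [0.984, -0.029, 0.174, 0.005]
ft_force: [-0.6, 0.5, -0.9]
grip_width: 0.0179
grip_force: 35.0
```

```bash
python3 - <<'E'
from plan import *
p,Q=cur();print(p,robot.get_obs()["q"].round(2))
c=[]
for n in("scene","top"):
    im=robot.camera(n);cv2.imwrite(f"pics/{n}3.png",im)
    g=p+[.05,0,-.08];u=proj(n,g)[0].astype(int);x,y=u-[32,48]
    k=cv2.resize(im[y:y+96,x:x+64],(400,600),interpolation=cv2.INTER_CUBIC)
    f=6.25
    for i in range(0,64,10): cv2.putText(k,str(x+i),(int(i*f),10),0,.35,(0,255,255),1);cv2.line(k,(int(i*f),12),(int(i*f),18),(0,255,255),1)
    for i in range(0,96,10): cv2.putText(k,str(y+i),(0,int(i*f)+4),0,.35,(0,255,255),1)
    c.append(k)
    # predicted tip, top assuming 38deg lean & s=161 at the grasp point
    G=p-Q.apply([0,0,.008]);a=Ro.from_euler("z",np.load("fit.npy")[2]).apply([-.616,0,.788])
    print(n,proj(n,[G-a*.161,G+a*.039]).round(1))
cv2.imwrite("pics/m3.png",np.hstack(c))
E
```

```text
[0.42620202 0.21249727 0.29740175] [ 0.3   0.14  1.91 -0.18  0.77  2.04]
scene [[359.7 156.7]
 [338.9  96.4]]
top [[238.1 233.9]
 [223.  278.5]]
```

View pics/m3.png

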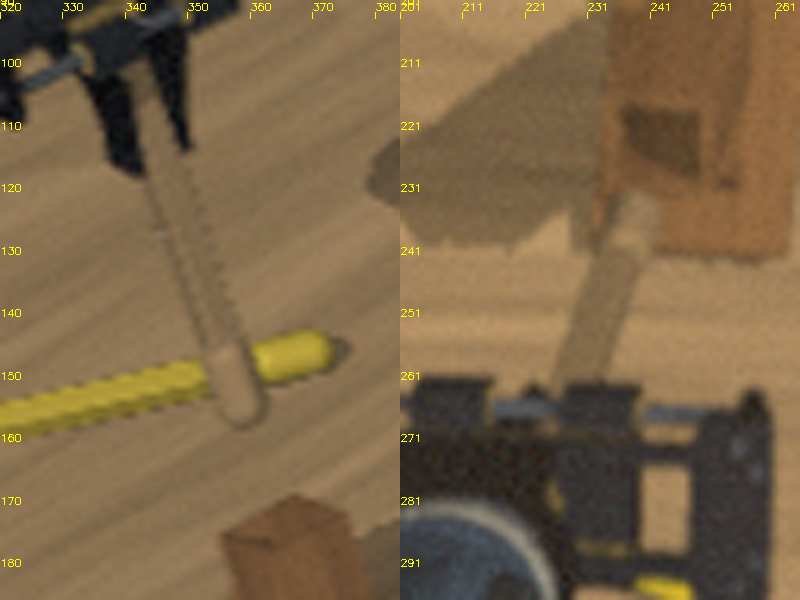

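The stick is held at 38° and straight in the fingers. Its tip is at about scene (358,158) and top view (238.5,231), within 1–2 px of where I predicted. Before the stir I'll use the body corners and nuts to settle the pan centre.

```bash
python3 - <<'E'
from plan import *
f=np.load("fit.npy");l,r=f[3:6],f[6:]
def ray(n,u,z):
    c=C[n];K=np.array([[c["fx"],0,c["cx"]],[0,c["fy"],c["cy"]],[0,0,1]])
    d=np.r_[cv2.undistortPoints(np.array([[u]],float),K,c["dist_coeffs"])[0,0],1]
    d=c["R"].T@d;o=-c["R"].T@c["t"];return o+d*(z-o[2])/d[2]
yaw=l[2]
loc=lambda P,c:(Ro.from_euler("z",-yaw).apply(P-[*c,0])*1000).round(1)
for nm,n,u,z in[("nearL","top",(346.5,238.4),.046),("nearR","top",(406.5,226.1),.046),("farL","top",(333.6,183.5),.046),
  ("nutA","top",(359.4,212.6),.075),("nutB","top",(386.1,208.1),.075),("sc far-right","scene",(279.5,313.5),.046),("sc farleft","scene",(322.3,265.5),.046)]:
    P=ray(n,u,z);print(nm,loc(P,r),loc(P,l[:2]))
# dark-nut detection and rim ellipse detail in top0
t=cv2.imread("pics/top3.png");k=cv2.resize(t[160:260,320:430],(770,700),interpolation=cv2.INTER_CUBIC)[:600]
th=np.linspace(0,2*np.pi,90)
for c,col in((r,(0,0,255)),(l[:2],(0,255,0))):
  for R,z in((88,92),(72,60)): cv2.polylines(k,[((proj("top",W([*c,yaw],np.c_[R*np.cos(th),R*np.sin(th),z+0*th]))-[320,160]+.5)*7).astype(int)],True,col,1)
cv2.imwrite("pics/m4.png",k)
E
```

```text
nearL [-87.   93.6  46. ] [-87.8 103.1  46. ]
nearR [-92.5 -99.8  46. ] [-93.4 -90.3  46. ]
farL [92.9 91.7 46. ] [ 92.1 101.1  46. ]
nutA [-20.4  38.3  75. ] [-21.3  47.7  75. ]
nutB [-25.7 -45.9  75. ] [-26.5 -36.5  75. ]
sc far-right [ 104.  -107.9   46. ] [103.1 -98.4  46. ]
sc farleft [99.1 87.7 46. ] [98.3 97.1 46. ]
```

View pics/m4.png

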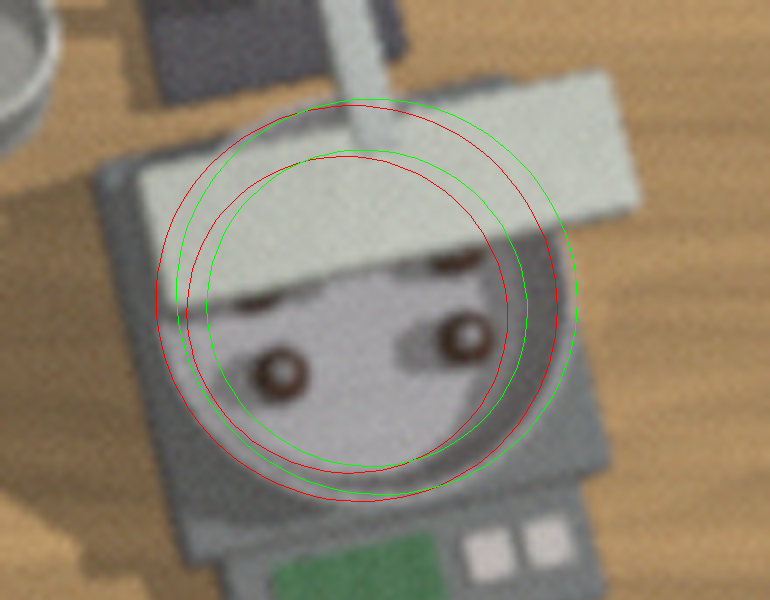

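The rim spans x≈160–575 with its bottom at ≈503, which puts the pan centre midway between the two circles. I'll use centre (0.6244, −0.186) and yaw 0.22. Next is the transit to above the display side of the pan.

```bash
cat >> plan.py <<'E'
SC=np.array([.6244,-.186,.22])
try: TIP=np.load("tip.npy")
except Exception: pass
def tcp_for(tip,Q): return np.asarray(tip)-Q.apply(TIP)
E
python3 - <<'E'
from plan import *
p,Q=cur();G=p-Q.apply([0,0,.008]);a=Ro.from_euler("z",np.load("fit.npy")[2]).apply([-.616,0,.788])
np.save("tip.npy",Q.inv().apply(G-a*.161-p))
import plan;plan.TIP=np.load("tip.npy");print(plan.TIP, "axis",Q.inv().apply(a))
S=frame(20,.22)
t1=np.array([.53,-.06,.185]);t2=W(SC,(-42,0,145))[0]
e=plan.plan([(tcp_for(t1,S),S,12),(tcp_for(t2,S),S,9)],1)
E
```

```text
[ 4.99267493e-02 -2.64387282e-05  1.45096987e-01] axis [-3.10104033e-01  1.64215703e-04 -9.50912962e-01]
[0.06,0.61,0,0.12,0,-0.31,1,0.04,0.61,0,0.11,0,-0.32,1,0.04,0.61,0,0.12,0,-0.31,1,0.01,0.61,-0.02,0.11,0,-0.31,1,0.01,0.61,-0.01,0.12,0.01,-0.32,1,-0.01,0.61,-0.02,0.11,0,-0.31,1,-0.02,0.61,-0.03,0.12,0,-0.31,1,-0.04,0.61,-0.03,0.11,0,-0.31,1,-0.05,0.61,-0.03,0.12,0,-0.32,1,-0.06,0.61,-0.05,0.11,0,-0.31,1,-0.07,0.61,-0.04,0.12,0,-0.31,1,-0.09,0.6,-0.05,0.11,0,-0.32,1]
[0.02,0.4,0.13,0,0,0,1,0.02,0.4,0.12,0,0,0,1,0.02,0.4,0.13,0,0,0,1,0.02,0.39,0.12,0,0,0,1,0.02,0.4,0.13,0,0,0,1,0.03,0.4,0.13,0,0,0,1,0.02,0.4,0.12,0,0,0,1,0.02,0.4,0.13,0,0,0,1,0.02,0.4,0.12,0,0,0,1]
end [ 0.4892 -0.2164  0.2644]
```

>>> jog_arm --motion '[0.06,0.61,0,0.12,0,-0.31,1,0.04,0.61,0,0.11,0,-0.32,1,0.04,0.61,0,0.12,0,-0.31,1,0.01,0.61,-0.02,0.11,0,-0.31,1,0.01,0.61,-0.01,0.12,0.01,-0.32,1,-0.01,0.61,-0.02,0.11,0,-0.31,1,-0.02,0.61,-0.03,0.12,0,-0.31,1,-0.04,0.61,-0.03,0.11,0,-0.31,1,-0.05,0.61,-0.03,0.12,0,-0.32,1,-0.06,0.61,-0.05,0.11,0,-0.31,1,-0.07,0.61,-0.04,0.12,0,-0.31,1,-0.09,0.6,-0.05,0.11,0,-0.32,1]'

```text
time: 10.78
position: [0.4357, -0.0824, 0.3035]
tool_rot: [0.979, 0.108, 0.172, -0.019]
ft_force: [-0.3, -0.8, -1.4]
grip_width: 0.0179
grip_force: 35.0
```

>>> jog_arm --motion '[0.02,0.4,0.13,0,0,0,1,0.02,0.4,0.12,0,0,0,1,0.02,0.4,0.13,0,0,0,1,0.02,0.39,0.12,0,0,0,1,0.02,0.4,0.13,0,0,0,1,0.03,0.4,0.13,0,0,0,1,0.02,0.4,0.12,0,0,0,1,0.02,0.4,0.13,0,0,0,1,0.02,0.4,0.12,0,0,0,1,0,0,0,0,0,0,1]'

```text
time: 12.02
position: [0.4897, -0.2178, 0.264]
tool_rot: [0.979, 0.108, 0.172, -0.019]
ft_force: [0.7, 0.4, -1.4]
grip_width: 0.0175
grip_force: 35.0
```

```bash
python3 - <<'E'
from plan import *
p,Q=cur();o=robot.get_obs();print(p,o["q"].round(2),o["ft_force"].round(2),o["time"])
print("tip in scale",(Ro.from_euler("z",-SC[2]).apply(p+Q.apply(TIP)-[*SC[:2],0])*1000).round(1))
S=frame(20,.22)
plan([(tcp_for(W(SC,(-42,0,82))[0],S),S,6),(tcp_for(W(SC,(-42,0,70))[0],S),S,4)],1)
t=robot.camera("top");s=robot.camera("scene")
a=W(SC,[(-42,0,145)]);
k=[cv2.resize(t[140:260,320:440],(400,400),interpolation=3),cv2.resize(s[190:310,200:320],(400,400),interpolation=3)]
G=p+Q.apply(TIP)
for i,(n,o) in enumerate((("top",(320,140)),("scene",(200,190)))):
    cv2.circle(k[i],tuple(((proj(n,G)[0]-o+.5)*400/120).astype(int)),3,(0,255,0),1)
cv2.imwrite("pics/m5.png",np.hstack(k))
E
```

```text
[ 0.48968916 -0.21782381  0.26396769] [-0.79  0.29  1.82  0.38  0.88  0.34] [ 0.72  0.4  -1.36] 12.025
tip in scale [-41.9  -1.8 144.6]
[-0.09,-0.01,0.25,0,0,0,1,-0.09,0,0.24,0,0,0,1,-0.09,-0.01,0.25,0.01,0,-0.01,1,-0.09,-0.01,0.24,0,0.01,0,1,-0.09,0,0.25,0,0,0,1,-0.09,-0.01,0.24,0,0,0,1,-0.03,0,0.07,0,0,0,1,-0.02,0,0.07,0,0,0,1,-0.03,0,0.07,0,0,0,1,-0.02,0,0.07,0,0,0,1]
end [ 0.4892 -0.2163  0.1894]
```

View pics/m5.png

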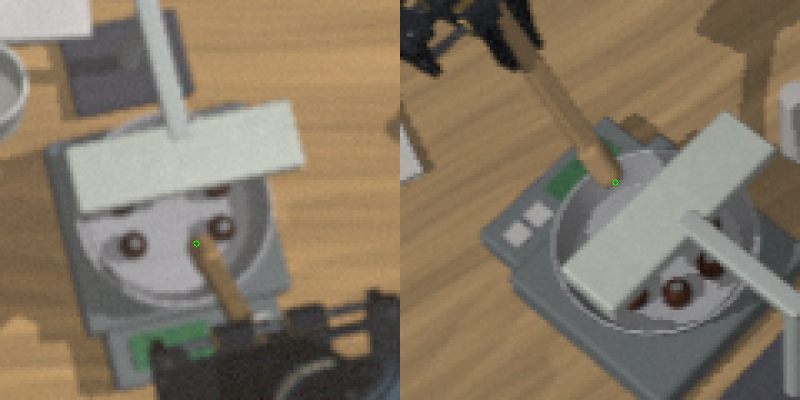

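The tip is over the pan's display side, at top-view crop (200,232) and scene crop (613,187). That's within about 1 px of the prediction and clear of the lamp. Descending.

>>> jog_arm --motion '[-0.09,-0.01,0.25,0,0,0,1,-0.09,0,0.24,0,0,0,1,-0.09,-0.01,0.25,0.01,0,-0.01,1,-0.09,-0.01,0.24,0,0.01,0,1,-0.09,0,0.25,0,0,0,1,-0.09,-0.01,0.24,0,0,0,1,-0.03,0,0.07,0,0,0,1,-0.02,0,0.07,0,0,0,1,-0.03,0,0.07,0,0,0,1,-0.02,0,0.07,0,0,0,1,0,0,0,0,0,0,1]'

```text
time: 13.5
position: [0.4887, -0.2148, 0.1897]
tool_rot: [0.979, 0.109, 0.173, -0.019]
ft_force: [-0.1, -0.2, -0.8]
grip_width: 0.0176
grip_force: 35.0
```

>>> jog_arm --motion '[-0.01,0,0.025,0,0,0,1,-0.01,0,0.025,0,0,0,1,0,0,0,0,0,0,1]'

```text
time: 13.88
position: [0.4886, -0.2149, 0.1876]
tool_rot: [0.979, 0.109, 0.173, -0.019]
ft_force: [-0.3, -0.4, -0.6]
grip_width: 0.0177
grip_force: 35.0
```

>>> jog_arm --motion '[-0.01,0,0.025,0,0,0,1,-0.01,0,0.025,0,0,0,1,0,0,0,0,0,0,1]'

```text
time: 14.25
position: [0.4885, -0.2149, 0.1853]
tool_rot: [0.979, 0.109, 0.173, -0.019]
ft_force: [-0.6, 0.6, -0.9]
grip_width: 0.0174
grip_force: 35.0
```

>>> jog_arm --motion '[-0.01,0,0.025,0,0,0,1,0,0,0,0,0,0,1]'

```text
time: 14.5
position: [0.4885, -0.2149, 0.1843]
tool_rot: [0.979, 0.109, 0.173, -0.019]
ft_force: [-0.3, 0.8, -0.5]
grip_width: 0.0174
grip_force: 35.0
```

>>> jog_arm --motion '[-0.01,0,0.025,0,0,0,1,0,0,0,0,0,0,1]'

```text
time: 14.75
position: [0.4885, -0.2149, 0.1832]
tool_rot: [0.979, 0.109, 0.173, -0.019]
ft_force: [-0.4, -0.9, -0.8]
grip_width: 0.0178
grip_force: 35.0
```

>>> jog_arm --motion '[-0.01,0,0.025,0,0,0,1,0,0,0,0,0,0,1]'

```text
time: 15.0
position: [0.4884, -0.2149, 0.1821]
tool_rot: [0.979, 0.109, 0.173, -0.019]
ft_force: [-0.3, -0.3, -0.6]
grip_width: 0.0177
grip_force: 35.0
```

No contact yet, with the tip about 1–2 mm above the floor. I'll stir at this height, first turn in 36 rows of 10°.

```bash
cat > circ.py <<'E'
from plan import *
import sys
z,n0,n1=float(sys.argv[1]),int(sys.argv[2]),int(sys.argv[3])
p,Q=cur();o=robot.get_obs();print(p,"tip",(Ro.from_euler("z",-SC[2]).apply(p+Q.apply(TIP)-[*SC[:2],0])*1000).round(1),o["ft_force"].round(1),o["time"])
S=frame(20,.22)
f=lambda i:tcp_for(W(SC,(1-43*np.cos(i*np.pi/18),43*np.sin(i*np.pi/18),z))[0],S)
plan([(f(i),S,1) for i in range(n0,n1+1)],1)
E
python3 circ.py 62.6 1 36
```

```text
[ 0.48840784 -0.21486913  0.18212321] tip [-42.5   1.7  62.8] [-0.3 -0.3 -0.6] 15.0
[0.02,-0.15,0.02,-0.01,0,0.01,1,0.05,-0.18,0.01,0,0,0,1,0.07,-0.17,0.03,0,0,0,1,0.11,-0.15,0.04,0,0,0,1,0.12,-0.14,0.04,0,0,0,1,0.14,-0.1,0.05,0,0,0,1,0.16,-0.08,0.06,0,0,0,1,0.17,-0.05,0.06,0,0,0,1,0.18,-0.02,0.07,0,0,0,1,0.17,0.02,0.06,0,0,0,1,0.17,0.05,0.06,0,0,0,1,0.16,0.08,0.06,0,0,0,1]
[0.15,0.1,0.05,0,0,0,1,0.12,0.14,0.05,0,0,0,1,0.1,0.15,0.04,0,0,0,1,0.08,0.17,0.02,0,0,0,1,0.04,0.18,0.02,0,0,0,1,0.02,0.19,0.01,0,0,0,1,-0.02,0.19,-0.01,0,0,0,1,-0.04,0.18,-0.02,0,0,0,1,-0.08,0.17,-0.02,0,0,0,1,-0.1,0.15,-0.04,0,0,0,1,-0.12,0.13,-0.05,0,0,0,1,-0.15,0.11,-0.05,0,0,0,1]
[-0.16,0.08,-0.06,0,0,0,1,-0.17,0.05,-0.06,0,0,0,1,-0.17,0.01,-0.06,0,0,0,1,-0.18,-0.01,-0.07,0,0,0,1,-0.17,-0.05,-0.06,0,0,0,1,-0.16,-0.08,-0.06,0,0,0,1,-0.14,-0.11,-0.05,0,0,0,1,-0.12,-0.13,-0.04,0,0,0,1,-0.11,-0.15,-0.04,0,0,0,1,-0.07,-0.17,-0.03,0,0,0,1,-0.05,-0.19,-0.01,0,0,0,1,-0.01,-0.18,-0.01,0,0,0,1]
end [ 0.4893 -0.2163  0.1819]
```

>>> jog_arm --motion '[0.02,-0.15,0.02,-0.01,0,0.01,1,0.05,-0.18,0.01,0,0,0,1,0.07,-0.17,0.03,0,0,0,1,0.11,-0.15,0.04,0,0,0,1,0.12,-0.14,0.04,0,0,0,1,0.14,-0.1,0.05,0,0,0,1,0.16,-0.08,0.06,0,0,0,1,0.17,-0.05,0.06,0,0,0,1,0.18,-0.02,0.07,0,0,0,1,0.17,0.02,0.06,0,0,0,1,0.17,0.05,0.06,0,0,0,1,0.16,0.08,0.06,0,0,0,1]'

```text
time: 16.5
position: [0.5437, -0.1652, 0.1817]
tool_rot: [0.979, 0.108, 0.172, -0.02]
ft_force: [-4.7, -0.1, 5.5]
grip_width: 0.0178
grip_force: 35.0
```

```bash
python3 circ.py 62.6 13 36
```

```text
[ 0.54374041 -0.16523087  0.18173627] tip [22.2 38.3 62.4] [-4.7 -0.1  5.5] 16.5
[0.15,0.12,0.05,-0.03,0.02,0,1,0.12,0.14,0.05,0,0,0,1,0.1,0.15,0.03,0,0,0,1,0.08,0.17,0.03,0,0,0,1,0.04,0.18,0.02,0,0,0,1,0.02,0.19,0,0,0,0,1,-0.02,0.18,0,0,0,0,1,-0.04,0.19,-0.02,0,0,0,1,-0.08,0.17,-0.03,0,0,0,1,-0.1,0.15,-0.04,0,0,0,1,-0.12,0.13,-0.04,0,0,0,1,-0.15,0.11,-0.05,0,0,0,1]
[-0.16,0.08,-0.06,0,0,0,1,-0.17,0.05,-0.06,0,0,0,1,-0.17,0.01,-0.07,0,0,0,1,-0.18,-0.01,-0.06,0,0,0,1,-0.17,-0.05,-0.06,0,0,0,1,-0.16,-0.08,-0.06,0,0,0,1,-0.14,-0.11,-0.05,0,0,0,1,-0.12,-0.13,-0.05,0,0,0,1,-0.11,-0.16,-0.04,0,0,0,1,-0.07,-0.17,-0.02,0,0,0,1,-0.05,-0.18,-0.02,0,0,0,1,-0.01,-0.18,0,0,0,0,1]
end [ 0.4893 -0.2164  0.1817]
```

There's a 5–7 N contact: either the floor or a wedged nut. I'll raise 2 mm and continue.

```bash
python3 circ.py 65 13 36
```

```text
[ 0.54374041 -0.16523087  0.18173627] tip [22.2 38.3 62.4] [-4.7 -0.1  5.5] 16.5
[0.17,0.12,-0.01,-0.03,0.02,0,1,0.12,0.14,0.05,0,0,0,1,0.1,0.15,0.04,0,0,0,1,0.08,0.17,0.02,0,0,0,1,0.04,0.18,0.02,0,0,0,1,0.02,0.19,0,0,0,0,1,-0.02,0.18,0,0,0,0,1,-0.04,0.19,-0.02,0,0,0,1,-0.08,0.17,-0.02,0,0,0,1,-0.1,0.15,-0.04,0,0,0,1,-0.12,0.13,-0.05,0,0,0,1,-0.15,0.11,-0.05,0,0,0,1]
[-0.16,0.08,-0.06,0,0,0,1,-0.17,0.05,-0.06,0,0,0,1,-0.17,0.01,-0.06,0,0,0,1,-0.18,-0.01,-0.07,0,0,0,1,-0.17,-0.05,-0.06,0,0,0,1,-0.16,-0.08,-0.06,0,0,0,1,-0.14,-0.11,-0.05,0,0,0,1,-0.12,-0.13,-0.05,0,0,0,1,-0.11,-0.16,-0.03,0,0,0,1,-0.07,-0.17,-0.03,0,0,0,1,-0.05,-0.18,-0.02,0,0,0,1,-0.01,-0.18,0,0,0,0,1]
end [ 0.4893 -0.2164  0.1842]
```

First just three rows, to see whether the force drops.

>>> jog_arm --motion '[0.17,0.12,-0.01,-0.03,0.02,0,1,0.12,0.14,0.05,0,0,0,1,0.1,0.15,0.04,0,0,0,1]'

```text
time: 16.88
position: [0.5632, -0.1788, 0.1842]
tool_rot: [0.979, 0.108, 0.173, -0.018]
ft_force: [0.9, 0.1, -1.3]
grip_width: 0.0175
grip_force: 35.0
```

>>> jog_arm --motion '[0.08,0.17,0.02,0,0,0,1,0.04,0.18,0.02,0,0,0,1,0.02,0.19,0,0,0,0,1,-0.02,0.18,0,0,0,0,1,-0.04,0.19,-0.02,0,0,0,1,-0.08,0.17,-0.02,0,0,0,1,-0.1,0.15,-0.04,0,0,0,1,-0.12,0.13,-0.05,0,0,0,1,-0.15,0.11,-0.05,0,0,0,1]'

```text
time: 18.0
position: [0.5599, -0.2399, 0.1847]
tool_rot: [0.979, 0.108, 0.174, -0.018]
ft_force: [0.5, 0.1, -0.4]
grip_width: 0.0178
grip_force: 35.0
```

>>> jog_arm --motion '[-0.16,0.08,-0.06,0,0,0,1,-0.17,0.05,-0.06,0,0,0,1,-0.17,0.01,-0.06,0,0,0,1,-0.18,-0.01,-0.07,0,0,0,1,-0.17,-0.05,-0.06,0,0,0,1,-0.16,-0.08,-0.06,0,0,0,1,-0.14,-0.11,-0.05,0,0,0,1,-0.12,-0.13,-0.05,0,0,0,1,-0.11,-0.16,-0.03,0,0,0,1,-0.07,-0.17,-0.03,0,0,0,1,-0.05,-0.18,-0.02,0,0,0,1,-0.01,-0.18,0,0,0,0,1]'

```text
time: 19.5
position: [0.4884, -0.2172, 0.184]
tool_rot: [0.979, 0.108, 0.173, -0.018]
ft_force: [0.8, -0.6, -1.7]
grip_width: 0.0177
grip_force: 35.0
```

```bash
python3 circ.py 64.5 1 37; python3 - <<'E'
from h import *
c=[]
for n,(x,y) in(("top",(320,140)),("scene",(200,190))):
    im=robot.camera(n);c.append(cv2.resize(im[y:y+120,x:x+120],(400,400),interpolation=3))
cv2.imwrite("pics/m6.png",np.hstack(c))
E
```

```text
[ 0.48840195 -0.21716306  0.18397172] tip [-43.   -1.1  64.7] [ 0.8 -0.6 -1.7] 19.5
[0.04,-0.2,0.02,0.04,0.01,0.01,1,0.04,-0.19,0.01,0,0,0,1,0.08,-0.17,0.03,0,0,0,1,0.1,-0.15,0.04,0,0,0,1,0.12,-0.13,0.04,0,0,0,1,0.15,-0.11,0.06,0,0,0,1,0.16,-0.08,0.05,0,0,0,1,0.17,-0.05,0.07,0,0,0,1,0.17,-0.01,0.06,0,0,0,1,0.18,0.01,0.06,0,0,0,1,0.17,0.05,0.07,0,0,0,1,0.16,0.08,0.05,0,0,0,1]
[0.14,0.11,0.06,0,0,0,1,0.13,0.13,0.04,0,0,0,1,0.1,0.15,0.04,0,0,0,1,0.07,0.17,0.03,0,0,0,1,0.05,0.19,0.01,0,0,0,1,0.01,0.18,0.01,0,0,0,1,-0.01,0.19,-0.01,0,0,0,1,-0.05,0.18,-0.01,0,0,0,1,-0.07,0.17,-0.03,0,0,0,1,-0.1,0.15,-0.04,0,0,0,1,-0.13,0.14,-0.04,0,0,0,1,-0.14,0.1,-0.06,0,0,0,1]
[-0.16,0.08,-0.05,0,0,0,1,-0.17,0.05,-0.07,0,0,0,1,-0.18,0.02,-0.06,0,0,0,1,-0.17,-0.02,-0.06,0,0,0,1,-0.17,-0.05,-0.07,0,0,0,1,-0.16,-0.08,-0.05,0,0,0,1,-0.15,-0.1,-0.06,0,0,0,1,-0.12,-0.14,-0.04,0,0,0,1,-0.1,-0.15,-0.04,0,0,0,1,-0.08,-0.17,-0.03,0,0,0,1,-0.04,-0.18,-0.01,0,0,0,1,-0.02,-0.19,-0.01,0,0,0,1]
[0.02,-0.18,0.01,0,0,0,1]
end [ 0.4884 -0.209   0.1837]
```

View pics/m6.png

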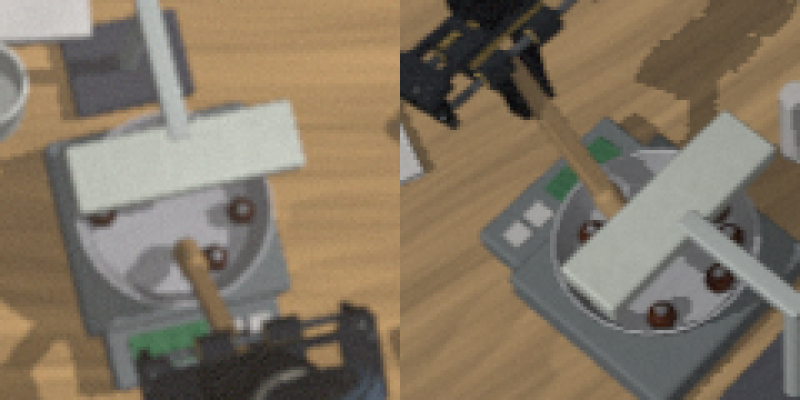

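After one turn the nuts have moved to new places and all visible ones are still in the pan. The stick tip is at top-view crop (183,240). Second turn.

>>> jog_arm --motion '[0.04,-0.2,0.02,0.04,0.01,0.01,1,0.04,-0.19,0.01,0,0,0,1,0.08,-0.17,0.03,0,0,0,1,0.1,-0.15,0.04,0,0,0,1,0.12,-0.13,0.04,0,0,0,1,0.15,-0.11,0.06,0,0,0,1,0.16,-0.08,0.05,0,0,0,1,0.17,-0.05,0.07,0,0,0,1,0.17,-0.01,0.06,0,0,0,1,0.18,0.01,0.06,0,0,0,1,0.17,0.05,0.07,0,0,0,1,0.16,0.08,0.05,0,0,0,1]'

```text
time: 21.1
position: [0.5456, -0.1659, 0.1846]
tool_rot: [0.979, 0.108, 0.174, -0.019]
ft_force: [-1.4, -0.1, -0.2]
grip_width: 0.018
grip_force: 35.0
```

>>> jog_arm --motion '[0.14,0.11,0.05,0,0,0,1,0.13,0.13,0.04,0,0,0,1,0.1,0.15,0.04,0,0,0,1,0.07,0.17,0.03,0,0,0,1,0.05,0.19,0.01,0,0,0,1,0.01,0.18,0.01,0,0,0,1,-0.01,0.19,-0.01,0,0,0,1,-0.05,0.18,-0.01,0,0,0,1,-0.07,0.17,-0.03,0,0,0,1,-0.1,0.15,-0.04,0,0,0,1,-0.13,0.14,-0.04,0,0,0,1,-0.14,0.1,-0.06,0,0,0,1]'

```text
time: 22.6
position: [0.5606, -0.2383, 0.1846]
tool_rot: [0.979, 0.108, 0.173, -0.02]
ft_force: [-0.5, -0.1, -0.1]
grip_width: 0.0179
grip_force: 35.0
```

>>> jog_arm --motion '[-0.16,0.08,-0.05,0,0,0,1,-0.17,0.05,-0.07,0,0,0,1,-0.18,0.02,-0.06,0,0,0,1,-0.17,-0.02,-0.06,0,0,0,1,-0.17,-0.05,-0.07,0,0,0,1,-0.16,-0.08,-0.05,0,0,0,1,-0.15,-0.1,-0.06,0,0,0,1,-0.12,-0.14,-0.04,0,0,0,1,-0.1,-0.15,-0.04,0,0,0,1,-0.08,-0.17,-0.03,0,0,0,1,-0.04,-0.18,-0.01,0,0,0,1,-0.02,-0.19,-0.01,0,0,0,1]'

```text
time: 24.1
position: [0.4898, -0.2157, 0.1847]
tool_rot: [0.979, 0.108, 0.174, -0.019]
ft_force: [-0.7, 0.4, -0.9]
grip_width: 0.018
grip_force: 35.0
```

>>> jog_arm --motion '[0.02,-0.18,0.01,0,0,0,1,0.04,-0.17,0.01,0,0,0,1]'

```text
time: 24.35
position: [0.4894, -0.2015, 0.1848]
tool_rot: [0.979, 0.108, 0.174, -0.019]
ft_force: [0.3, -0.2, -1.1]
grip_width: 0.0177
grip_force: 35.0
```

```bash
cat > back.py <<'E'
from plan import *
p,Q=cur();o=robot.get_obs();print(p,"tip",(Ro.from_euler("z",-SC[2]).apply(p+Q.apply(TIP)-[*SC[:2],0])*1000).round(1),o["ft_force"].round(1),o["time"])
g=np.load("grasp.npy");h=np.load("fit.npy")[:3];GQ=Ro.from_quat(g[3:])
a=Ro.from_euler("z",h[2]).apply([-.574,0,.819]);n=Ro.from_euler("z",h[2]).apply([.819,0,.574])
S=frame(20,.22)
up=p+np.array([0,0,.1])+Ro.from_euler("z",.22).apply([-.02,0,0])
pre=g[:3]+a*.17+n*.004
mid=np.array([.435,-.06,.315])
plan([(up,S,8),(mid,S,8),(pre,GQ,12)],1)
E
python3 back.py
```

```text
[ 0.48941475 -0.20145877  0.18483041] tip [-38.3  14.4  65.8] [ 0.3 -0.2 -1.1] 24.35
[0.05,0,-0.31,0,0,0,1,0.05,0,-0.32,0,-0.01,0,1,0.05,0,-0.31,0,0,0,1,0.04,0,-0.32,0,-0.01,0,1,0.05,0,-0.31,0,0,-0.01,1,0.05,0,-0.32,0,0,0,1,0.05,0,-0.31,-0.01,-0.01,0,1,0.05,0,-0.32,0,0,0,1,0.03,-0.47,-0.09,0,0,0,1,0.02,-0.47,-0.09,0,0,0,1,0.03,-0.47,-0.09,0,0,0,1,0.02,-0.46,-0.09,0,0,0,1]
[0.03,-0.47,-0.1,0,0,0,1,0.02,-0.47,-0.09,0,0,0,1,0.03,-0.47,-0.09,0,0,0,1,0.02,-0.47,-0.09,0,0,0,1,0.09,-0.56,0.07,-0.12,0,0.31,1,0.07,-0.56,0.07,-0.11,0,0.32,1,0.06,-0.56,0.06,-0.12,-0.01,0.31,1,0.05,-0.56,0.06,-0.11,0,0.31,1,0.04,-0.57,0.06,-0.12,0,0.32,1,0.03,-0.56,0.05,-0.11,0,0.31,1,0.01,-0.57,0.04,-0.12,0,0.31,1,0,-0.57,0.05,-0.11,0,0.32,1]
[-0.01,-0.56,0.03,-0.12,-0.01,0.31,1,-0.03,-0.57,0.03,-0.11,0,0.31,1,-0.04,-0.57,0.03,-0.12,0,0.32,1,-0.04,-0.56,0.02,-0.11,0,0.31,1]
end [0.4263 0.212  0.2965]
```

>>> jog_arm --motion '[0.05,0,-0.31,0,0,0,1,0.05,0,-0.32,0,-0.01,0,1,0.05,0,-0.31,0,0,0,1,0.04,0,-0.32,0,-0.01,0,1,0.05,0,-0.31,0,0,-0.01,1,0.05,0,-0.32,0,0,0,1,0.05,0,-0.31,-0.01,-0.01,0,1,0.05,0,-0.32,0,0,0,1,0.03,-0.47,-0.09,0,0,0,1,0.02,-0.47,-0.09,0,0,0,1,0.03,-0.47,-0.09,0,0,0,1,0.02,-0.46,-0.09,0,0,0,1]'

```text
time: 25.85
position: [0.4518, -0.1317, 0.2997]
tool_rot: [0.979, 0.108, 0.172, -0.019]
ft_force: [-0.5, -0.2, -1.0]
grip_width: 0.0178
grip_force: 35.0
```

>>> jog_arm --motion '[0.03,-0.47,-0.1,0,0,0,1,0.02,-0.47,-0.09,0,0,0,1,0.03,-0.47,-0.09,0,0,0,1,0.02,-0.47,-0.09,0,0,0,1,0.09,-0.56,0.07,-0.12,0,0.31,1,0.07,-0.56,0.07,-0.11,0,0.32,1,0.06,-0.56,0.06,-0.12,-0.01,0.31,1,0.05,-0.56,0.06,-0.11,0,0.31,1,0.04,-0.57,0.06,-0.12,0,0.32,1,0.03,-0.56,0.05,-0.11,0,0.31,1,0.01,-0.57,0.04,-0.12,0,0.31,1,0,-0.57,0.05,-0.11,0,0.32,1]'

```text
time: 27.35
position: [0.4285, 0.1225, 0.3025]
tool_rot: [0.985, 0.016, 0.174, -0.003]
ft_force: [-0.0, -0.9, -1.4]
grip_width: 0.0177
grip_force: 35.0
```

>>> jog_arm --motion '[-0.01,-0.56,0.03,-0.12,-0.01,0.31,1,-0.03,-0.57,0.03,-0.11,0,0.31,1,-0.04,-0.57,0.03,-0.12,0,0.32,1,-0.04,-0.56,0.02,-0.11,0,0.31,1,0,0,0,0,0,0,1]'

```text
time: 27.98
position: [0.4256, 0.2132, 0.2965]
tool_rot: [0.985, -0.028, 0.173, 0.005]
ft_force: [0.1, 0.7, -1.2]
grip_width: 0.0177
grip_force: 35.0
```

```bash
cat > ins.py <<'E'
from plan import *
import sys
p,Q=cur();o=robot.get_obs();print(p,o["ft_force"].round(1),o["time"])
g=np.load("grasp.npy");h=np.load("fit.npy")[:3];GQ=Ro.from_quat(g[3:])
a=Ro.from_euler("z",h[2]).apply([-.574,0,.819]);n=Ro.from_euler("z",h[2]).apply([.819,0,.574])
d=Ro.from_euler("z",-h[2]).apply(p-g[:3])*1000;print("rel holder axial",d@[-.574,0,.819],"normal",d@[.819,0,.574],"y",d[1],"ang",np.degrees((GQ.inv()*Q).as_rotvec()).round(1))
plan([(g[:3]+a*float(s)/1000+n*float(w)/1000,GQ,int(k)) for s,w,k in (x.split(",") for x in sys.argv[1:])],1)
E
python3 ins.py 150,4,4 100,3,8 
python3 - <<'E'
from h import *
c=[]
for n,(x,y) in(("scene0",(320,90)),("scene",(320,90)),("top3",(190,190)),("top",(190,190))):
    im=robot.camera(n) if n in C else cv2.imread("pics/"+{"scene0":"scene3","top3":"top3"}[n]+".png")
    k=cv2.resize(im[y:y+100,x:x+66],(396,600),interpolation=3);c.append(k[:,:200] if 0 else cv2.resize(k,(198,300)))
    if n=="top":cv2.imwrite("pics/top_after.png",im);c.append(cv2.resize(im[150:250,330:430],(300,300),interpolation=3))
cv2.imwrite("pics/m7.png",cv2.resize(np.hstack(c)[:, :], None,fx=.72,fy=.72) if 0 else np.hstack(c)[:, -800:] if np.hstack(c).shape[1]<=800 else cv2.resize(np.hstack(c),(800,220)))
E
```

```text
[0.42556263 0.21317491 0.29648613] [ 0.1  0.7 -1.2] 27.975
rel holder axial 170.5988175632631 normal 3.5766728284727893 y 1.0466639892555691 ang [ 0.1 -0.  -0.2]
[0.04,0.01,0.12,-0.01,0,0.01,1,0.03,0,0.13,0,0,0.01,1,0.04,0.01,0.12,-0.01,0,0.01,1,0.03,0.01,0.12,0,0,0.01,1,0.04,0,0.15,0,0,0,1,0.04,0,0.15,0,0,0,1,0.03,0,0.16,0,0,0,1,0.04,0,0.15,0,0,0,1,0.04,0,0.15,0,0,0,1,0.04,0,0.15,0,0,0,1,0.04,0,0.15,0,0,0,1,0.04,0,0.16,0,0,0,1]
end [0.4657 0.2095 0.2383]
```

My ten picture views are used up, so I'll check numerically, by template matching, whether the stick moved in the hand. The arm pose is practically the same as just after the withdrawal.

```bash
cat > tm.py <<'E'
from h import *
def m(n,ref,box,lab):
    x,y,w,hh=box;a=cv2.imread(f"pics/{n}{ref}.png");b=robot.camera(n)
    t=cv2.resize(a[y:y+hh,x:x+w],None,fx=4,fy=4,interpolation=3);s=cv2.resize(b[y-6:y+hh+6,x-6:x+w+6],None,fx=4,fy=4,interpolation=3)
    _,v,_,l=cv2.minMaxLoc(cv2.matchTemplate(s,t,5));print(n,lab,"shift px",(np.array(l)/4-6),"score",round(v,3))
m("scene",3,(350,145,16,16),"tip");m("scene",3,(336,100,16,16),"finger");m("scene",3,(342,122,12,12),"shaft")
m("top",3,(228,228,16,16),"tip");m("top",3,(226,262,20,16),"hand")
E
python3 tm.py
```

```text
scene tip shift px [1. 0.] score 0.928
scene finger shift px [0. 1.] score 0.96
scene shaft shift px [2. 5.] score 0.793
top tip shift px [ 0. -3.] score 0.797
top hand shift px [1. 0.] score 0.971
```

```bash
python3 - <<'E'
from h import *
cur={n:robot.camera(n) for n in C}
for n in C: cv2.imwrite(f"pics/{n}4.png",cur[n])
g=lambda im:im.astype(int).sum(2)//3
for nm,n,sl in(("top axial","top",(slice(222,246),slice(237,240))),("top across 245","top",(slice(244,247),slice(225,246))),("scene across 153","scene",(slice(152,155),slice(344,372))),("scene axial","scene",(slice(140,166),slice(356,359)))):
    ax=0 if "across" in nm else 1
    for im in(cv2.imread(f"pics/{n}3.png"),cur[n]): print(nm,g(im)[sl].mean(ax).round().astype(int))
E
```

```text
top axial [ 65  65  68  74  77  82  84  83  89  99 108 115 113 118 119 119 128 130
 121 115 112 108 106 109]
top axial [ 63  67  64  76  77  84  99 113 115 115 119 121 123 130 133 127 116 110
 109 106 109 110 109 113]
top across 245 [133 130 133 134 132 120 107 101 104 101 104 106 105 106 119 128 129 129
 131 130 130]
top across 245 [132 134 132 134 128 113 107 104 105 106 107 109 103 112 126 130 130 131
 130 130 129]
scene across 153 [108 108 104  97  91  93 100 104  99  98 102 111 115 119 120 118 106  87
  87 107 114 114 110 109 108 111 109 109]
scene across 153 [106 104 102  98  92  95 101 103  98  95  97 106 113 118 122 123 119 107
  91  86 104 111 109 109 109 108 109 109]
scene axial [106 104 102 103 101 110 118 118 115 118 118 120 119 118 117 118 113 101
  96 105 105 106 106 104 105 110]
scene axial [106 106 102 103 103 106 121 127 126 121 120 122 118 119 116 114 111 108
 102 105 105 106 104 104 106 108]
```

The tip has swung about 2.3° further out in the grip since the withdrawal: about −2.7 px in the top view and +1.3 px in the scene. I'll compensate by turning the tool about 4° back, so the stick leans about 36°, and lining it up with the pocket axis before inserting.

```bash
cat > ins.py <<'E'
from plan import *
import sys
LEAN=15.7
p,Q=cur();o=robot.get_obs();print(p,o["ft_force"].round(1),o["moment"].round(2),o["time"])
g=np.load("grasp.npy");h=np.load("fit.npy")[:3];GQ=Ro.from_quat(g[3:]);G0=g[:3]-GQ.apply([0,0,.008])
H=Ro.from_euler("z",h[2]);a=H.apply([-.574,0,.819]);n=H.apply([.819,0,.574]);y=H.apply([0,1,0])
NQ=frame(LEAN,h[2])*frame(20,h[2]).inv()*GQ
d=H.inv().apply(p-Q.apply([0,0,.008])-G0)*1000;print("axial %.1f n %.1f y %.1f"%(d@[-.574,0,.819],d@[.819,0,.574],d[1]))
plan([(G0+a*s/1000+n*w/1000+y*v/1000+NQ.apply([0,0,.008]),NQ,int(k)) for s,w,v,k in (map(float,x.split(",")) for x in sys.argv[1:])],1)
E
python3 ins.py 145,10.6,0,9
```

```text
[0.42632677 0.21096216 0.29654973] [ 0.2 -0.2 -0.6] [ 0.02  0.34 -0.  ] 28.425
axial 170.1 n 4.3 y -1.1
[0.03,0,0.06,0,-0.12,0,1,0.04,-0.01,0.07,0,-0.12,0,1,0.03,0,0.06,0,-0.12,-0.01,1,0.04,0,0.06,0,-0.12,0,1,0.03,-0.01,0.06,0,-0.12,0,1,0.04,0,0.06,0,-0.12,0,1,0.03,0,0.06,0,-0.12,0,1,0.04,-0.01,0.06,0,-0.12,0,1,0.04,0,0.06,0,-0.12,-0.01,1]
end [0.4454 0.211  0.2796]
```

>>> jog_arm --motion '[0.03,0,0.06,0,-0.12,0,1,0.04,-0.01,0.07,0,-0.12,0,1,0.03,0,0.06,0,-0.12,0,1,0.04,0,0.06,0,-0.12,0,1,0.03,0,0.06,0,-0.12,0,1,0.04,0,0.06,0,-0.12,0,1,0.03,0,0.06,0,-0.12,0,1,0.04,-0.01,0.06,0,-0.12,0,1,0.04,0,0.06,0,-0.12,0,1,0,0,0,0,0,0,1,0,0,0,0,0,0,1]'

```text
time: 29.8
position: [0.4452, 0.2111, 0.2795]
tool_rot: [0.99, -0.029, 0.136, 0.005]
ft_force: [-1.5, 0.2, -0.6]
grip_width: 0.0176
grip_force: 35.0
```

```bash
python3 ins.py 105,10.6,0,8
python3 - <<'E'
from h import *
cur={n:robot.camera(n) for n in C}
for n in C: cv2.imwrite(f"pics/{n}5.png",cur[n])
# expected pixels: pocket mouth centre, and points of the pocket axis 20..80 mm above the mouth
h=np.load("fit.npy")[:3];a=np.array([-.574,0,.819]);m=np.array([-38.8,0,132.3])
P=W(h,[m+a*s for s in(0,30,60,90)])
for n in C: print(n,proj(n,P).round(1).tolist())
# stick segmentation: difference against an image in which stick and arm are elsewhere
for n in C:
    b=cv2.imread(f"pics/{n}0.png");d=cv2.absdiff(cv2.GaussianBlur(cur[n],(3,3),0),cv2.GaussianBlur(b,(3,3),0)).sum(2)
    u=proj(n,P).mean(0).astype(int);x,y=u-16
    for v in range(y-4,y+36,2): print(v,"".join("%4d"%k for k in d[v,x-4:x+32]))
E
```

```text
[0.4451545  0.21112306 0.27947694] [-1.5  0.2 -0.6] [ 0.04  0.24 -0.  ] 29.8
axial 145.2 n 10.5 y 0.2
[0.04,0,0.12,0,0,0,1,0.04,0,0.12,0,0,0,1,0.05,0,0.11,0,0,0,1,0.04,0,0.12,0,0,0,1,0.04,0,0.12,0,0,0,1,0.04,0,0.12,0,0,0,1,0.04,0,0.12,0,0.01,0,1,0.05,0,0.12,0,0,0,1]
end [0.4684 0.2097 0.2465]
scene [[364.5, 173.1], [361.8, 164.7], [359.1, 156.3], [356.4, 147.6]]
top [[242.4, 223.9], [240.6, 228.9], [238.7, 234.0], [236.7, 239.4]]
140    1   1   2   2   2   3   2   1   0   8  32  56  57  50  53  56  56  55  39  19   8   4   2   2   2   3   5   4   4   2   3   5   2   1   3   3
142    4   1   2   1   2   1   2   2   3   3  15  43  63  55  50  58  62  61  55  33   9   3   1   2   2   2   0   3   2   2   2   1   1   1   2   0
144    6   1   1   5   8   6   6   4   3   4  11  36  64  71  52  45  49  45  34  28  20   6   1   2   3   6   4   5   7   6   2   2   3   3   3   2
146    7   5   5   2   1   2   4   5   3   5   4   9  29  47  54  67  84  94  96  87  55  20   7   5   8   7   4   1   2   3   3   5   5   3   0   1
148    1   6   7   6   2   2   1   3   4   5   4   2   3  25  44  31  
[... 4593 characters left out ...]
  17   3  30  31  20  21  32  30  21  28  31  10   5   8   9  13  12  14  10   8  10  10  10   9   7   9
243    9  13  15  16  20  21  15  11  13  14   2  34  67  69  45  20   9   3   5   3  23  41  31  17  14  15  13  13  13  13  12  13  16  17  15  16
245   19  16  11  13  15  18  21  18  17   7  19  54  73  74  56  31  16  17  13  17  44  45  32  21  15  14  17  18  16  15  16  13  11  14  18  16
247   16  13  12  16  14  17  18  22  23   5  51  75  79  76  75  69  66  65  43   1  20  19  18  22  19  15  14  14  14  12  10  11  12  13  16  19
249   11  17  18  16  16  13  12  12   3  26  51  56  56  55  51  53  60  48  16   9  16  17  19  17  17  13  16  20  17  12  12  17  19  15  13  17
```

The tip lies within about 3 mm of the pocket axis, on the +y side if at all. I'll shift −1.5 mm in y and insert slowly, watching the force.

```bash
python3 ins.py 122,10.6,-1.5,6 95,10.6,-1.5,6
```

```text
[0.44512072 0.21113388 0.27953932] [ 0.  -0.1 -0.7] [0.05 0.31 0.05] 29.9
axial 145.3 n 10.5 y 0.2
[0.03,0.01,0.09,0,0,0,1,0.04,0,0.09,0,0,0,1,0.03,0.01,0.09,0,0,0,1,0.03,0.01,0.09,0,0,0,1,0.03,0.01,0.1,0,0,0,1,0.04,0,0.09,0,0,0,1,0.04,0,0.11,0,0,0,1,0.03,0,0.1,0,0,0,1,0.04,0,0.11,0,0,0,1,0.04,0,0.1,0,0,0,1,0.03,0,0.11,0,0,0,1,0.04,0,0.1,0,0,0,1]
end [0.4739 0.2078 0.2386]
```

>>> jog_arm --motion '[0.03,0.01,0.09,0,0,0,1,0.04,0,0.09,0,0,0,1,0.03,0.01,0.09,0,0,0,1,0.03,0.01,0.09,0,0,0,1,0.03,0.01,0.1,0,0,0,1,0.04,0,0.09,0,0,0,1,0.04,0,0.11,0,0,0,1]'

```text
time: 30.78
position: [0.4617, 0.2086, 0.2565]
tool_rot: [0.99, -0.029, 0.136, 0.005]
ft_force: [0.1, -0.1, -0.8]
grip_width: 0.0179
grip_force: 35.0
```

>>> jog_arm --motion '[0.03,0,0.1,0,0,0,1,0.04,0,0.11,0,0,0,1,0,0,0,0,0,0,1]'

```text
time: 31.15
position: [0.4665, 0.2082, 0.249]
tool_rot: [0.99, -0.029, 0.135, 0.005]
ft_force: [-0.4, 0.3, -1.7]
grip_width: 0.0178
grip_force: 35.0
```

>>> jog_arm --motion '[0.04,0,0.1,0,0,0,1,0.03,0,0.11,0,0,0,1,0.04,0,0.1,0,0,0,1]'

```text
time: 31.52
position: [0.4741, 0.2078, 0.2383]
tool_rot: [0.99, -0.029, 0.136, 0.005]
ft_force: [-0.0, -0.1, -1.1]
grip_width: 0.0179
grip_force: 35.0
```

```bash
python3 ins.py 60,10.6,-1.5,8
```

```text
[0.4741083  0.20775337 0.23829376] [-0.  -0.1 -1.1] [0.12 0.23 0.03] 31.525
axial 94.8 n 10.7 y -1.4
[0.04,0,0.1,0,0,0,1,0.03,0,0.1,0,0,0,1,0.04,0,0.11,0,0,0,1,0.03,0,0.1,0,0,0,1,0.04,0,0.1,0,0,0,1,0.03,0,0.1,0,0,0,1,0.04,0,0.11,0,0,0,1,0.04,0,0.1,0,0.01,0,1]
end [0.4941 0.2065 0.2098]
```

>>> jog_arm --motion '[0.04,0,0.1,0,0,0,1,0.03,0,0.1,0,0,0,1,0.04,0,0.11,0,0,0,1,0.03,0,0.1,0,0,0,1,0.04,0,0.1,0,0,0,1,0.03,0,0.1,0,0,0,1,0.04,0,0.11,0,0,0,1,0.04,0,0.1,0,0,0,1]'

```text
time: 32.52
position: [0.4941, 0.2065, 0.2099]
tool_rot: [0.99, -0.029, 0.136, 0.005]
ft_force: [0.2, 0.1, -1.1]
grip_width: 0.018
grip_force: 35.0
```

```bash
python3 ins.py 30,10.6,-1.5,7 8,10.6,-1.5,6
```

```text
[0.49413533 0.20654623 0.20985129] [ 0.2  0.1 -1.1] [ 0.06  0.26 -0.03] 32.525
axial 59.9 n 10.8 y -1.4
[0.03,0,0.1,0,0,0,1,0.04,0,0.1,0,0,0,1,0.03,0,0.1,0,0,0,1,0.04,0,0.1,0,0,0,1,0.03,0,0.11,0,0,0,1,0.04,0,0.1,0,0,0,1,0.03,0,0.1,0,0,0,1,0.03,0,0.09,0,0,0,1,0.03,0,0.08,0,0,0,1,0.03,0,0.09,0,0,0,1,0.03,0,0.08,0,0,0,1,0.04,0,0.09,0,0,0,1]
[0.03,0,0.09,0,0,0,1]
end [0.5239 0.2047 0.1671]
```

>>> jog_arm --motion '[0.03,0,0.1,0,0,0,1,0.04,0,0.1,0,0,0,1,0.03,0,0.1,0,0,0,1,0.04,0,0.1,0,0,0,1,0.03,0,0.11,0,0,0,1,0.04,0,0.1,0,0,0,1,0.03,0,0.1,0,0,0,1]'

```text
time: 33.4
position: [0.511, 0.2055, 0.1851]
tool_rot: [0.99, -0.029, 0.136, 0.005]
ft_force: [1.0, -0.6, -0.9]
grip_width: 0.0176
grip_force: 35.0
```

>>> jog_arm --motion '[0.03,0,0.09,0,0,0,1,0.03,0,0.08,0,0,0,1,0.03,0,0.09,0,0,0,1,0.03,0,0.08,0,0,0,1,0.04,0,0.09,0,0,0,1,0.03,0,0.09,0,0,0,1,0,0,0,0,0,0,1]'

```text
time: 34.28
position: [0.5238, 0.2046, 0.167]
tool_rot: [0.99, -0.029, 0.136, 0.005]
ft_force: [0.5, 1.0, 0.0]
grip_width: 0.0176
grip_force: 35.0
```

```bash
python3 ins.py 3,10.6,-1.5,3
```

```text
[0.5237521  0.20464605 0.16704095] [0.5 1.  0. ] [ 0.03  0.25 -0.02] 34.275
axial 7.8 n 10.5 y -1.5
[0.01,0,0.04,0,0,0,1,0.02,0,0.04,0,0.01,0,1,0.01,0,0.03,0,0,0,1]
end [0.5265 0.2045 0.1632]
```

>>> jog_arm --motion '[0.01,0,0.04,0,0,0,1,0.02,0,0.04,0,0,0,1,0.01,0,0.03,0,0,0,1,0,0,0,0,0,0,1]'

```text
time: 34.78
position: [0.5264, 0.2045, 0.1635]
tool_rot: [0.99, -0.029, 0.136, 0.005]
ft_force: [-0.1, 0.1, -0.9]
grip_width: 0.0175
grip_force: 35.0
```

>>> jog_arm --motion '[0,0,0,0,0,0,-1,0,0,0,0,0,0,-1,0,0,0,0,0,0,-1,0,0,0,0,0,0,-1,0,0,0,0,0,0,-1,0,0,0,0,0,0,-1,0,0,0,0,0,0,-1,0,0,0,0,0,0,-1]'

```text
time: 35.78
position: [0.5264, 0.2045, 0.1635]
tool_rot: [0.99, -0.029, 0.136, 0.005]
ft_force: [0.3, 0.2, -0.2]
grip_width: 0.0848
grip_force: 0.0
```

>>> jog_arm --motion '[-0.04,0,-0.3,0,0,0,-1,-0.04,0,-0.3,0,0,0,-1,-0.04,0,-0.35,0,0,0,-1,-0.04,0,-0.4,0,0,0,-1,-0.04,0,-0.4,0,0,0,-1,0,0,-0.5,0,0,0,-1,0,0,-0.5,0,0,0,-1,0,0,-0.5,0,0,0,-1,0,0,-0.5,0,0,0,-1,0,0,0,0,0,0,-1]'

```text
time: 37.02
position: [0.4789, 0.2079, 0.3081]
tool_rot: [0.99, -0.029, 0.138, 0.004]
ft_force: [1.2, -0.2, -0.6]
grip_width: 0.0868
grip_force: 0.0
```

```bash
python3 - <<'E'
from h import *
print(robot.get_obs()["position"])
for n,box in(("scene",(350,144,50,40)),("top",(228,214,24,24)),("scene",(395,120,30,40)),("scene",(310,210,20,30)),("scene",(330,240,40,45)),("top",(300,205,24,22)),("top",(330,170,90,90))):
    x,y,w,h=box;b=robot.camera(n);a=cv2.imread(f"pics/{n}0.png")
    d=cv2.absdiff(cv2.GaussianBlur(a,(3,3),0),cv2.GaussianBlur(b,(3,3),0)).sum(2)[y:y+h,x:x+w]
    print(n,box,"max",d.max(),"n>40",(d>40).sum())
    if n=="scene" and x==350 or (n=="top" and x==228):
        t=cv2.resize(a[y:y+h,x:x+w],None,fx=4,fy=4);s=cv2.resize(b[y-4:y+h+4,x-4:x+w+4],None,fx=4,fy=4);_,v,_,l=cv2.minMaxLoc(cv2.matchTemplate(s,t,5));print(" match",v,np.array(l)/4-4)
# dark nut blobs visible in the pan (top) and anything dark just outside
b=robot.camera("top");m=((b.max(2)<75)&(b[:,:,2].astype(int)-b[:,:,0]>8)).astype(np.uint8);m[:160]=0;m[255:]=0;m[:,:325]=0;m[:,425:]=0
k,_,st,ce=cv2.connectedComponentsWithStats(m);print([(ce[i].round(1).tolist(),int(st[i,4])) for i in range(1,k) if st[i,4]>6])
s=robot.camera("scene");m=((s.max(2)<75)&(s[:,:,2].astype(int)-s[:,:,0]>8)).astype(np.uint8);m[:215]=0;m[320:]=0;m[:,:220]=0;m[:,330:]=0
k,_,st,ce=cv2.connectedComponentsWithStats(m);print([(ce[i].round(1).tolist(),int(st[i,4])) for i in range(1,k) if st[i,4]>6])
E
```

```text
[0.47891661 0.20792204 0.30811278]
scene (350, 144, 50, 40) max 88 n>40 83
 match 0.9624223709106445 [-0.75  0.  ]
top (228, 214, 24, 24) max 50 n>40 6
 match 0.9346815347671509 [ 0.5  -0.25]
scene (395, 120, 30, 40) max 115 n>40 222
scene (310, 210, 20, 30) max 10 n>40 0
scene (330, 240, 40, 45) max 12 n>40 0
top (300, 205, 24, 22) max 28 n>40 0
top (330, 170, 90, 90) max 328 n>40 591
[([390.8, 204.8], 16), ([349.8, 205.3], 11), ([381.4, 221.0], 22)]
[([256.5, 256.8], 39), ([296.4, 254.3], 10), ([301.1, 261.0], 11), ([292.7, 277.9], 43), ([274.8, 284.5], 44), ([290.0, 303.0], 11)]
```

```bash
python3 - <<'E'
from plan import *
def ray(n,u,z):
    c=C[n];K=np.array([[c["fx"],0,c["cx"]],[0,c["fy"],c["cy"]],[0,0,1]])
    d=c["R"].T@np.r_[cv2.undistortPoints(np.array([[u]],float),K,c["dist_coeffs"])[0,0],1];o=-c["R"].T@c["t"];return o+d*(z-o[2])/d[2]
def blobs(n,im,b):
    m=((im.max(2)<75)&(im[:,:,2].astype(int)-im[:,:,0]>8)).astype(np.uint8);k=np.zeros_like(m);x,y,X,Y=b;k[y:Y,x:X]=m[y:Y,x:X]
    q,_,st,ce=cv2.connectedComponentsWithStats(k)
    for i in range(1,q):
        if st[i,4]>6: print(n,ce[i].round(1),st[i,4],(Ro.from_euler("z",-.22).apply(ray(n,ce[i],.072)-[*SC[:2],0])*1000).round()[:2])
for n,b in(("top",(325,160,425,255)),("scene",(215,215,330,320))):
    print("start");blobs(n,cv2.imread(f"pics/{n}0.png"),b);print("now");im=robot.camera(n);cv2.imwrite(f"pics/{n}9.png",im);blobs(n,im,b)
a,b=cv2.imread("pics/scene0.png"),cv2.imread("pics/scene9.png");d=cv2.absdiff(a,b).sum(2)
ys,xs=np.where(d[120:160,395:425]>60);print("jar diff ratio",(b[120:160,395:425][ys,xs].mean(0)/a[120:160,395:425][ys,xs].mean(0)).round(2),xs.min()+395,xs.max()+395,ys.min()+120,ys.max()+120)
E
```

```text
start
top [384.1 197.4] 10 [  8. -44.]
top [384.9 208.8] 24 [-27. -38.]
top [358.2 214. ] 21 [-24.  47.]
now
top [391.3 204.4] 23 [-18. -61.]
top [349.8 205.3] 11 [ 9. 66.]
top [381.4 221.2] 20 [-62. -17.]
start
scene [292.3 269.8] 32 [49. 14.]
scene [282.6 277.7] 44 [ 44. -23.]
scene [271.1 280. ] 17 [ 24. -50.]
scene [307. 285.] 7 [113.   6.]
scene [292. 301.] 15 [113. -59.]
now
scene [256.6 256.8] 40 [-61. -23.]
scene [296.3 254.5] 11 [24. 60.]
scene [301.4 261.2] 10 [50. 53.]
scene [292.7 277.7] 46 [66. -4.]
scene [274.9 284.5] 47 [ 42. -53.]
scene [307. 285.] 7 [113.   6.]
scene [292. 301.] 15 [113. -59.]
jar diff ratio [0.71 0.69 0.69] 395 424 120 142
```

All six nuts are in the pan in new places, the stick matches its starting pose to within a pixel, and the diff near the jar is only a shadow. Handing in.

```bash
python3 -c "
from rig import robot
print(robot.hand_in())"
```

```text
the job is handed in; nothing more can be done
None
```

I stirred the chestnuts two full turns clockwise, and the final camera check found all six still in the pan and the stick back in its holder; the one notable force was a brief contact in the pan of about 7 N, so I raised the stick 2 mm, and the job was handed in at about 38 s.

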